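# Lock the dried-fruit chest with its hasp and pin

## Task

Lock the dried-fruit chest: first swing its hasp down over the brass loop until it lies flat against the chest. Then put the red-gripped pin in the sloping wooden rest, red grip at the upper end, let go of it there, take it again another way so that it hangs point down, and put it down through the loop from above until the red grip sits on the loop, and let go. Leave the other things on the bench where they are.

Things in the scene. Friction and masses are not known exactly. Their poses are not given: they have to be found in the camera images.
- chest: Blue chest, closed white lid, fixed to the bench: 160 deep (its x), 240 wide (its y), 130 high (mm, as all sizes here). Origin: centre of its underside. The front, with hasp and loop, is the face at its own x = -80 and looks AWAY from the robot (the chest's own -x points roughly to world +x).
- hasp_hinge (a point): Middle of the hasp's hinge line, on the chest's front at its x = -87, 119 above the bench (lid top 130; the lid's front edge is at x = -83). The line runs along the chest's y. Axes as the chest's.
- hasp (a joint): Hasp angle, rad. 0: hanging down flat along the front, shut (a stop). Grows as the lower edge swings outwards and up: 1.57 level, 3.14 would be straight up; starts at 1.7 to 2.4. Stiff hinge, 0.1 N m of friction: it stays where it is left.
- hasp_edge (a point): Middle of the hasp's free edge, 92 from the hinge line. The hasp: dark steel plate 4 thick (centred on the hinge line), 60 wide, 92 long, with a window 40 wide, 42 to 73 from the hinge, which passes over the loop. From 2 to 42 from the hinge it is solid and can be pushed there, clear above the loop.
- loop_mid (a point): Nominal centre of the loop's hole at its upper face, 74 above the bench, 32 out from the front; axes as the chest's. Brass loop: level eye 8 thick, 26 wide, sticking 50 out; hole 22 (chest x) by 14 (chest y), open below. It is bolted up to 7 to either side of this point along the chest's y, how far is not told: look or feel. True in x and z; rigid.
- pin: Pin, about 60 g: steel shank 10 thick, 56 long, its last 5 tapering to 6, under a square red grip 24 x 24, 36 long. Origin: on the axis at the grip's underside (shoulder); z runs along the axis out through the grip, x and y square to the grip's faces. Starts lying on the bench, two grip faces upright, tip slightly lower, shoulder centre 12 above the bench.
- pin_grip (a point): Centre of the pin's red grip, 18 from the shoulder.
- pin_tip (a point): End of the pin's shank, 56 from the shoulder. Axes as the pin's.
- rest: Wooden pin rest, fixed to the bench: base 90 (its x) by 60, 10 high, with an open V channel sloping at 45 degrees, upper end to its own -x (roughly towards the robot). Origin: centre underside. Channel 46 long, lips 13 either side of the pin's axis and 6 above it. The shank lies in it, the shoulder stops on its upper end, the grip stands free beyond.
- rest_top (a point): Where the middle of the pin's shoulder lies when the pin is in the rest: rest's x = -14, 56 above the bench. Axes as the rest's.
- rest_foot (a point): Where the pin's tip lies when it is in the rest: rest's x = 25.6, 16.4 above the bench.
- jar: bystander: amber jar with brass lid, 70 across, 90 high (mm).
- can: bystander: steel can with yellow label, 64 across, 80 high (mm).
- bowl: bystander: white bowl, 120 across, 50 high (mm).
- cup: bystander: green cup, 72 across, 60 high (mm).
- cutter: bystander: dark steel ring cutter, 84 across, 35 high (mm).
- scraper: bystander: spatula lying on the bench.
- brush: bystander: brush lying on the bench.
Not all that is in view belongs to the job. Leave any purple look-alike of the rest alone.

How it is judged (in metres and radians):
On the way, in this order (a step that is already met when the one before it is completed fails the run):
1. the hasp hangs flat against the chest's front over the loop (angle below 0.1 rad) (value of joint hasp below 0.1 rad), for 0.2 s.
2. the pin lies in the sloping rest, grip uppermost (shoulder and tip within 12 mm of their places there), let go of and still (distance between pin and rest_top below 0.012 m and distance between pin_tip and rest_foot below 0.012 m and contact force between the fingers and pin below 0.05 N and linear speed of pin below 0.02 m/s), for 0.2 s.
At the end, for the whole second after the job is handed in: The hasp is shut (angle below 0.1 rad) and the pin stands through the loop: upright within 0.2 rad, grip uppermost with its underside within 6 mm of the loop's upper face, axis within the loop's hole wherever the loop sits, let go of and at rest; no bystander was moved more than 40 mm (value of joint hasp below 0.1 rad and x of pin in the frame of loop_mid between -0.012 and 0.012 m and x of pin_tip in the frame of loop_mid between -0.012 and 0.012 m and y of pin in the frame of loop_mid between -0.013 and 0.013 m and y of pin_tip in the frame of loop_mid between -0.013 and 0.013 m and z of pin in the frame of loop_mid between -0.004 and 0.006 m and angle between pin's own z axis and vertical below 0.2 rad and z of pin_tip in the frame of loop_mid below -0.045 m and contact force between the fingers and pin below 0.05 N and linear speed of pin below 0.02 m/s); the robot touches nothing.
It fails at once if a bystander is moved more than 40 mm (distance of any of jar, can, bowl, cup, cutter, scraper, brush from where it was at the start of the episode above 0.04 m).
It also fails if it takes over 72 s, if anything falls off the work surface, if the arm or the gripper's body presses on something with over 40 N, if the wrist force passes 120 N, or if a joint passes its speed limit or range.

## Robot

A 7-joint arm with a two-finger parallel gripper is mounted at the origin on the work surface. World frame = base frame: x ahead of the robot, y to its left, z up, the work surface at z = 0. Lengths are in mm, angles in rad, forces in N, time in s.
With the tool pointing down it reaches from about 400 to 875 mm from the base axis. Payload 4.4 kg.
Tool frame: the origin (TCP) lies on the centre line of the jaws, within the pads' length; the fingertips stand 8 mm ahead of it and the grasp point (between the pads) lies 11 mm behind it; x points along the fingers, z is the direction in which the jaws open and shut, and the axes are right-handed (so a half turn about x gives the same grasp; the last joint's range is limited). The gripper opens to 85 mm and grips with 20 to 120 N. Pads are 22 mm wide; open, the fingers measure 114 mm over their backs; the gripper's body (76 mm by 85 mm) begins 54 mm behind the grasp point. The pads swing forward as they close: fully open they stand 13 mm farther back than shut.
Start: joints at [1.04, 0.628, 0.038, 1.517, -0.027, 0.996, -0.02], TCP at [291.387, -581.043, 239.313] pointing down, gripper open.
Joint ranges: [-3.06, 3.06], [-0.37, 2.12], [-1.25, 1.32], [0.18, 2.47], [-1.1, 4.24], [0.23, 1.98], [-2.94, 2.94]. Speed limits (rad/s): [2.57, 2.57, 3.14, 3.14, 3.14, 3.14, 3.14].

## Interface

Orientations are given as [roll, pitch, yaw] about the fixed x, y, z axes, in that order (R = Rz(yaw) Ry(pitch) Rx(roll)).
In Python, from cell import ctrl, get_image, camera_params gives the robot as it stands. The module is installed in compiled form; this text tells all that it offers.
- The arm moves only by the shell command python3 -m handwheel 'ROWS'. ROWS is text: rows parted by semicolons, each of 7 numbers parted by spaces: the opening, from -1 (shut) to 1 (fully open), then the shift along the tool's x, y, z in mm, then the turn, a rotation vector about the tool's x, y, z in rad. In form: grip x y z wx wy wz; .... A call has 1 to 10 rows; each row shifts and turns the pose as measured when the row begins, along the tool's axes as they then stand; what a row does not reach is not made up. A row lasts 1/10 s, in which the tool goes at most 50 mm and 8.59 degrees, less where a joint would pass 70% of its speed; a pose out of reach is approached as far as the arm can. A call with a gripper value outside its range is refused whole. The fingers move at their own pace and stop on an object; the grip force is fixed at half the most. Time passes only in rows, so rows that do not move let the fingers close. It gives the time, the measured TCP pose, the force and the opening at its end, in the units of the state.
- ctrl.read_state(): the state, without advancing time (a new reading comes with each control period).
- get_image(name): name is "scene" or "side" or "wrist"; returns the picture (480x640x3 uint8, blue, green, red); there is no depth.
- camera_params(name): a dict with "fx", "fy", "cx", "cy" (pixels), "eye" and "orientation" of the camera in the world. Camera axes: x right, y up, looking along -z (the intrinsics and any distortion apply to the point x, -y, -z); pixel columns grow to the right and rows downward; lengths in mm; the calibration is good to about 2 mm. A picture is of the moment at which its call begins: read the wrist's pose just before it. camera_params takes no time and is no camera call; for the wrist camera it gives the pose at the moment of the call.
- ctrl.finish_job(): hands the job in, once; it reports no verdict.
The state is a dict: "clock": time; "qpos": joint angles; "qd": joint speeds; "tau": joint torques, N m; "eef_pos": TCP position; "tool_rot": TCP orientation; "force": force on the tool from outside, world axes, zero at the start; "torque": the same for the moment, N m; "width": finger opening in mm.
Only numpy, scipy, OpenCV 4.12 (cv2) and the standard library are available. Lean on these libraries where they do the work, as an engineer would, in place of code of your own. Each camera call takes 0.05 s, during which the arm holds its last target.

## Working session

There is one attempt and no reset: what is moved stays moved. The work goes in short steps, Python scripts to look and compute and a shell command to move; the robot and the scene stay as the last step left them, time stands still between calls to the robot, and variables do not carry over. Pictures are saved under pics/ and viewed, and the job is handed in when it is done.

```bash
ls; mkdir -p pics; python3 - <<'E'
from cell import ctrl,get_image,camera_params
import cv2
print(ctrl.read_state())
for n in ["scene","side","wrist"]:
    print(n,camera_params(n)); cv2.imwrite(f"pics/{n}0.png",get_image(n))
E
```

```text
pics
{'clock': 0.0, 'qpos': array([ 1.0402008 ,  0.62934842,  0.03844437,  1.51836199, -0.0270241 ,
        0.99627115, -0.02000891]), 'qd': array([ 0.00094011, -0.00092488, -0.00035612, -0.00019073, -0.00013645,
       -0.00153199,  0.00088976]), 'tau': array([ 1.42607420e-03, -5.63400042e+01,  1.22645516e+00, -1.93444777e+01,
        1.09811078e-02,  1.03136350e-02, -2.83188922e-05]), 'eef_pos': array([ 291.11926187, -580.493463  ,  238.38953461]), 'tool_rot': array([-3.13849931,  1.56892527,  2.03866136]), 'force': array([-0.18204081,  0.05301145,  0.97120923]), 'torque': array([-0.01544044,  0.00495206,  0.00289009]), 'width': 85.59567450567079}
scene {'fx': 511.67913020897765, 'fy': 511.67913020897765, 'cx': 316.16040753987716, 'cy': 240.13275855378672, 'eye': array([1117.52075993,  250.10640234, 1246.84107753]), 'orientation': array([ 0.53707799, -0.0064846 ,  1.94166052])}
side {'fx': 557.6342362396952, 'fy': 557.6342362396952, 'cx': 324.106200011504, 'cy': 243.59679147410853, 'eye': array([  352.2193489 , -1076.99228682,   962.16390488]), 'orientation': array([ 0.89565686,  0.015609  , -0.12920116])}
wrist {'fx': 429.2480731358746, 'fy': 429.2480731358746, 'cx': 327.53561533334795, 'cy': 242.31788838076108, 'eye': array([ 362.27998386, -545.58596213,  374.30826369]), 'orientation': array([-0.314141  ,  0.00116876, -1.10518147])}
```

View pics/scene0.png

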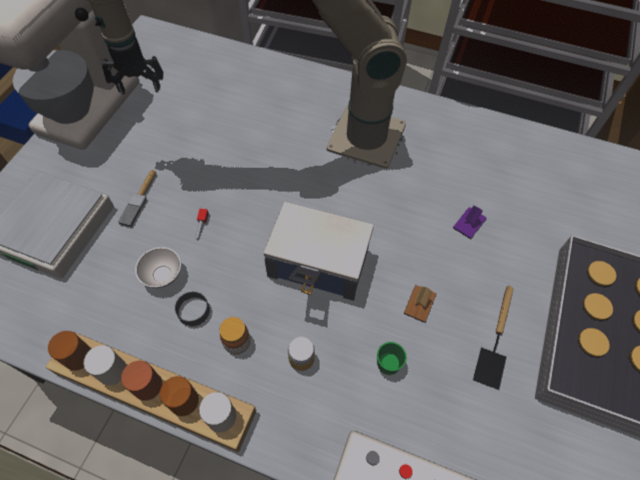

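View pics/side0.png

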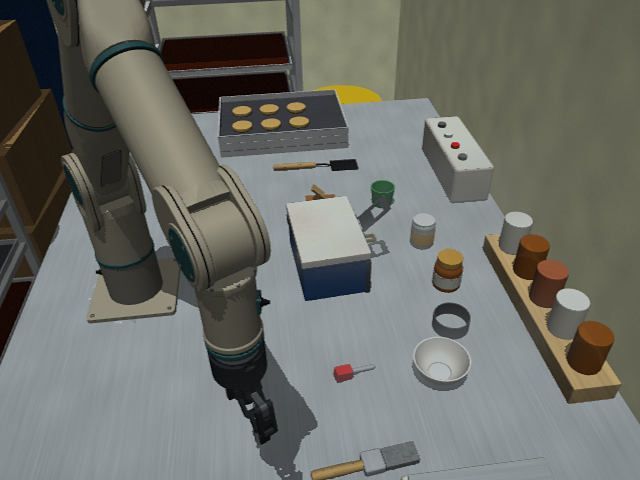

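View pics/wrist0.png

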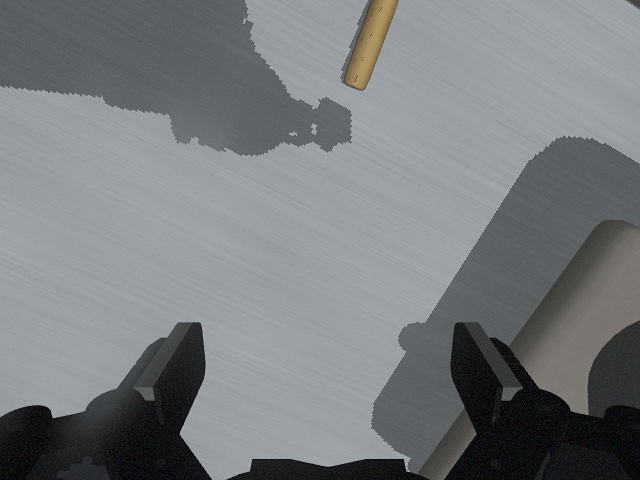

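Scene view: pin at about (201,220), chest around (320,250) with the hasp and loop near (305,280), brown rest at (420,302), purple decoy at (470,222). Next I'll zoom in and build the ray helpers.

```bash
cat > h.py <<'E'
import numpy as np, cv2
from scipy.spatial.transform import Rotation as R
from cell import ctrl,get_image,camera_params
def cam(n):
    p=camera_params(n); return p
def ray(p,u,v):
    d=np.array([(u-p['cx'])/p['fx'],-(v-p['cy'])/p['fy'],-1.0])
    return np.array(p['eye']),R.from_euler('xyz',p['orientation']).apply(d)
def onz(p,u,v,z):
    e,d=ray(p,u,v); return e+d*(z-e[2])/d[2]
def proj(p,X):
    c=R.from_euler('xyz',p['orientation']).inv().apply(np.array(X)-p['eye'])
    return np.array([p['cx']+p['fx']*c[0]/-c[2],p['cy']-p['fy']*c[1]/-c[2]])
def tri(l):
    A=0;b=0
    for e,d in l:
        d=d/np.linalg.norm(d);M=np.eye(3)-np.outer(d,d);A=A+M;b=b+M@e
    return np.linalg.solve(A,b)
E
python3 - <<'E'
from h import *
s=cv2.imread('pics/scene0.png');d=cv2.imread('pics/side0.png')
def crop(im,x,y,w,h,k,n): cv2.imwrite(f'pics/{n}.png',cv2.resize(im[y:y+h,x:x+w],None,fx=k,fy=k,interpolation=cv2.INTER_CUBIC))
crop(s,255,195,130,135,4,'c_chest');crop(s,180,195,50,50,8,'c_pin');crop(s,390,270,60,60,8,'c_rest');crop(d,280,180,120,120,5,'d_chest')
p=cam('scene'); print(proj(p,[0,0,0]))
for n,im in(('scene',s),('side',d)):
    hsv=cv2.cvtColor(im,cv2.COLOR_BGR2HSV)
    m=(((hsv[...,0]<6)|(hsv[...,0]>174))&(hsv[...,1]>170)&(hsv[...,2]>80)).astype(np.uint8)
    c,_=cv2.findContours(m,0,2)
    for k in c:
        if cv2.contourArea(k)>15: print(n,cv2.boundingRect(k),cv2.minAreaRect(k),onz(cam(n),*cv2.minAreaRect(k)[0],16))
E
```

```text
[366.91700288 136.55381081]
scene (400, 465, 12, 13) ((405.50006103515625, 471.00006103515625), (12.020814895629883, 10.60660171508789), 45.0) [912.50875147 390.71197737  16.        ]
scene (198, 209, 9, 11) ((201.9117889404297, 214.35296630859375), (7.276068687438965, 10.914102554321289), 14.03624439239502) [ 471.43668144 -345.77029967   16.        ]
side (452, 143, 7, 6) ((455.0, 145.5), (5.0, 6.0), 90.0) [1006.9055773   567.49841331   16.        ]
```

View pics/c_chest.png

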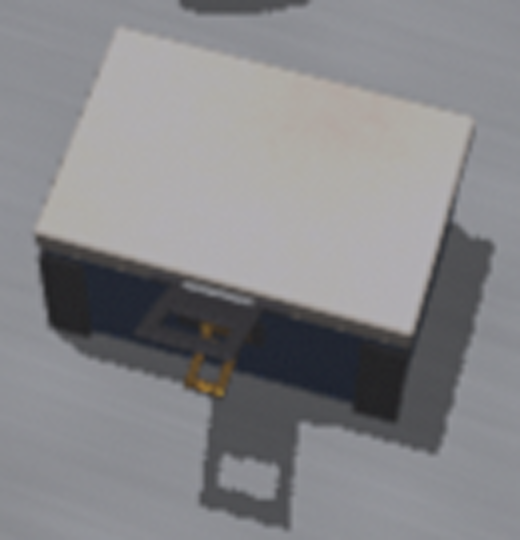

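View pics/c_pin.png

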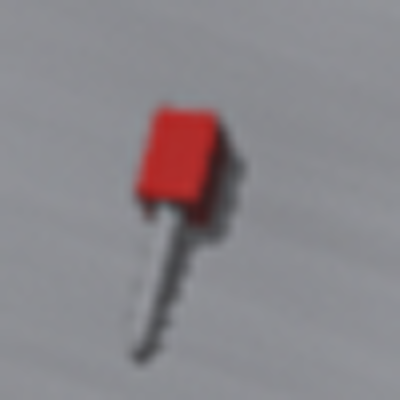

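View pics/c_rest.png

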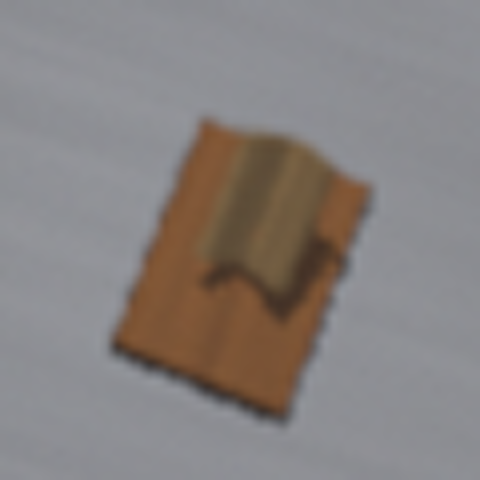

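View pics/d_chest.png

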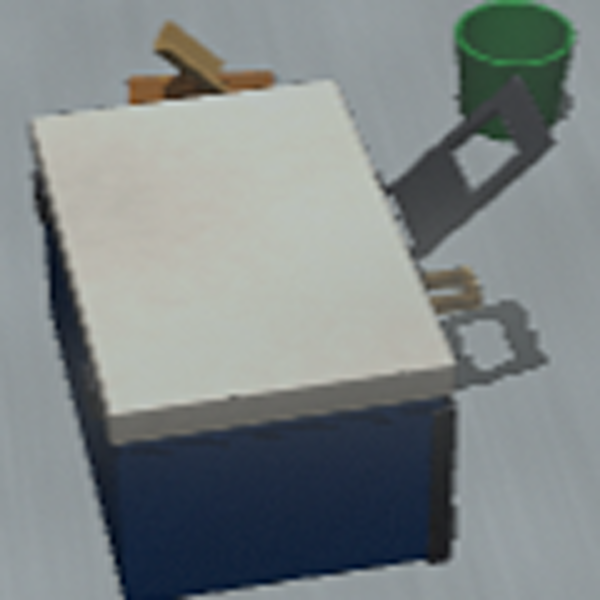

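```bash
python3 - <<'E'
from h import *
p=cam('scene');q=cam('side')
def P(c,o,k): return np.array(o)+ (np.array(c)+.5)/k-.5
L=[onz(p,*P(c,(255,195),4),130) for c in [(120,28),(473,120),(413,335),(37,235)]]
L=np.array(L);print(L.round(1)); print('edges',np.linalg.norm(L-np.roll(L,-1,0),axis=1), L.mean(0))
S=np.array([onz(q,*P(c,(280,180),5),130) for c in [(33,118),(333,82),(455,368),(110,415)]]);print(S.round(1),np.linalg.norm(S-np.roll(S,-1,0),axis=1),S.mean(0))
for A in(L,):
  f=A[3]-A[2];print('y dir yaw',np.degrees(np.arctan2(f[1],f[0])),[np.degrees(np.arctan2(*(a-b)[[1,0]])) for a,b in((A[0],A[1]),(A[0],A[3]),(A[1],A[2]))])
A=S;print([np.degrees(np.arctan2(*(a-b)[[1,0]])) for a,b in((A[0],A[1]),(A[0],A[3]),(A[1],A[2]),(A[3],A[2]))])
B=np.array([onz(p,*P(c,(390,270),8),10) for c in [(203,120),(372,188),(287,415),(115,342)]])
print('rest',B.round(1),np.linalg.norm(B-np.roll(B,-1,0),axis=1),B.mean(0),[np.degrees(np.arctan2(*(b-a)[[1,0]])) for a,b in((B[0],B[1]),(B[3],B[2]),(B[0],B[3]),(B[1],B[2]))])
# loop
print('loop outer corners',[onz(p,*P(c,(255,195),4),74).round(1) for c in [(190,383),(222,393)]])
# pin
for c,z in [((166,110),28),((216,112),28),((140,195),24),((205,202),24),((172,156),26),((139,357),4)]: print(onz(p,*P(c,(180,195),8),z).round(1))
E
```

```text
[[ 414.7 -105.4  130. ]
 [ 397.7  135.6  130. ]
 [ 558.9  149.6  130. ]
 [ 578.8  -91.9  130. ]]
edges [241.51806962 161.71111244 242.23584119 164.66509251] [487.52792329  21.97314297 130.        ]
[[ 396.5  138.9  130. ]
 [ 557.8  148.4  130. ]
 [ 576.   -96.1  130. ]
 [ 413.2 -106.   130. ]] [161.56955489 245.18361326 163.01116378 245.42569573] [485.88529431  21.29085576 130.        ]
y dir yaw -85.27363898234788 [np.float64(-85.97477324158606), np.float64(-175.29253638503621), np.float64(-175.03216061032848)]
[np.float64(-176.6232496590466), np.float64(93.90340504555381), np.float64(94.24078470969746), np.float64(-176.53200688027908)]
rest [[460.4 287.1  10. ]
 [464.1 346.1  10. ]
 [552.2 340.7  10. ]
 [548.1 282.   10. ]] [59.13875293 88.31320114 58.80515389 87.85966399] [506.22030116 313.99042473  10.        ] [np.float64(86.45345623725042), np.float64(86.0108255730351), np.float64(-3.3091541191556644), np.float64(-3.5279445454554272)]
loop outer corners [array([614.1,  24.6,  74. ]), array([613.2,  45.9,  74. ])]
[ 460.9 -354.    28. ]
[ 455.1 -336.9   28. ]
[ 494.6 -347.4   24. ]
[ 488.8 -324.5   24. ]
[ 476.7 -343.7   26. ]
[ 545.2 -325.2    4. ]
```

```bash
cat >> h.py <<'E'
def Rt(): return R.from_euler('xyz',ctrl.read_state()['tool_rot'])
O=np.array([485.1,21.4]);U=np.array([np.cos(np.radians(4.2)),np.sin(np.radians(4.2))])
V=np.array([-U[1],U[0]])   # = -chest y
def cw(o,l,z): return np.r_[O+o*U+l*V,z]
def need(pos,X,Z=None,sym=True):
    """print shift in current tool axes and rotvec to target (tool x dir, tool z dir)"""
    s=ctrl.read_state();r=Rt()
    X=np.array(X,float);X/=np.linalg.norm(X);Z=np.array(Z,float);Z-=X*(X@Z);Z/=np.linalg.norm(Z)
    for sg in (1,-1):
        T=R.from_matrix(np.c_[X,np.cross(sg*Z,X),sg*Z])
        rv=(r.inv()*T).as_rotvec()
        print('sgn',sg,'rotvec',rv.round(3),'deg %.1f'%np.degrees(np.linalg.norm(rv)))
    d=np.array(pos)-s['eef_pos']
    print('shift tool now',r.inv().apply(d).round(1),'world',d.round(1),'shift in target(+):',R.from_matrix(np.c_[X,np.cross(Z,X),Z]).inv().apply(d).round(1))
    print('clock %.2f q %s F %s w %.1f'%(s['clock'],s['qpos'].round(2),s['force'].round(1),s['width']),'eef',s['eef_pos'].round(1))
E
python3 - <<'E'
from h import *
print(Rt().as_matrix().round(2))
need(cw(111,0,260),[0,0,-1],[V[0],V[1],0])
E
```

```text
[[-0.    0.89  0.45]
 [ 0.    0.45 -0.89]
 [-1.   -0.   -0.  ]]
sgn 1 rotvec [-2.75e+00 -0.00e+00 -2.00e-03] deg 157.6
sgn -1 rotvec [ 0.391 -0.001  0.   ] deg 22.4
shift tool now [ -20.8  545.8 -408.9] world [304.6 610.2  21.4] shift in target(+): [ -21.4 -348.5  586.2]
clock 0.15 q [ 1.04  0.63  0.04  1.52 -0.03  1.   -0.02] F [ 0.2 -0.5  0.4] w 85.5 eef [ 291.2 -580.6  238.6]
```

```bash
python3 -m handwheel '-1 -2 39 -29 0 0 0;-1 -2 39 -29 0 0 0;-1 -2 39 -29 0 0 0;-1 -2 39 -29 0 0 0;-1 -2 39 -29 0 0 0;-1 -2 39 -29 0 0 0'; python3 - <<'E'
from h import *
p=cam('wrist');im=get_image('wrist');cv2.imwrite('pics/w1.png',im)
import pickle;pickle.dump(p,open('w1.p','wb'))
need(cw(111,0,260),[0,0,-1],[V[0],V[1],0])
E
```

```text
clock: 0.75
eef_pos: [420.5, -320.7, 247.2]
tool_rot: [-1.674, 1.565, -2.797]
force: [1.8, 0.3, -0.1]
width: 0.2
sgn 1 rotvec [-2.755e+00 -2.000e-03 -8.000e-03] deg 157.8
sgn -1 rotvec [ 0.387 -0.006  0.001] deg 22.2
shift tool now [ -11.3  303.1 -229.3] world [169.7 340.   12.7] shift in target(+): [ -12.7 -194.1  326.7]
clock 0.80 q [ 0.56  0.45  0.02  1.84 -0.02  0.86 -0.52] F [ 2.7  6.9 -1.2] w -0.2 eef [ 426.1 -310.5  247.3]
```

View pics/w1.png

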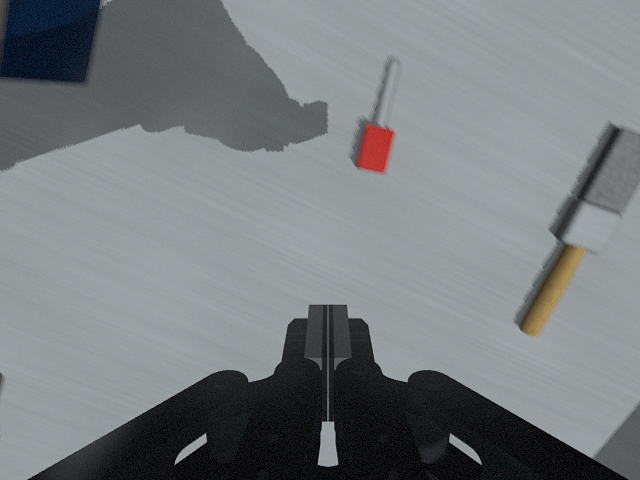

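The wrist view shows the pin: red grip centred at (375,149) and tip at (396,60).

```bash
python3 - <<'E'
from h import *
import pickle;p=pickle.load(open('w1.p','rb'))
im=cv2.imread('pics/w1.png');cv2.imwrite('pics/w1c.png',cv2.resize(im[40:190,320:430],None,fx=5,fy=5)[:600])
for u,v,z in [(375,149,27),(379,126,24),(396,60,5)]: print(onz(p,u,v,z).round(1))
need(cw(111,0,260),[0,0,-1],[V[0],V[1],0])
E
```

```text
[ 475.5 -337.6   27. ]
[ 492.9 -332.5   24. ]
[ 544.8 -323.1    5. ]
sgn 1 rotvec [-2.755e+00 -2.000e-03 -8.000e-03] deg 157.8
sgn -1 rotvec [ 0.387 -0.006  0.001] deg 22.2
shift tool now [ -11.3  303.1 -229.3] world [169.7 340.   12.7] shift in target(+): [ -12.7 -194.1  326.7]
clock 0.80 q [ 0.56  0.45  0.02  1.84 -0.02  0.86 -0.52] F [ 2.7  6.9 -1.2] w -0.2 eef [ 426.1 -310.5  247.3]
```

View pics/w1c.png

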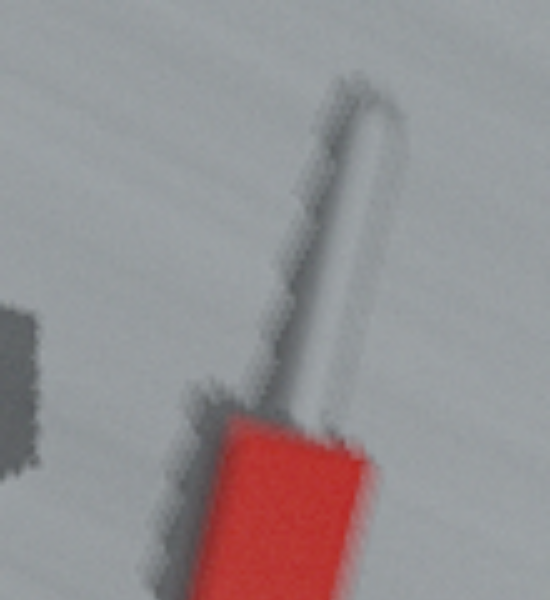

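```bash
python3 -m handwheel '-1 -2 43 -33 0 0 0;-1 -2 43 -33 0 0 0;-1 -2 43 -33 0 0 0;-1 -2 43 -33 0 0 0;-1 -2 43 -33 0 0 0;-1 -1 43 -33 0 0 0;-1 0 0 0 0.14 0 0;-1 0 0 0 0.14 0 0;-1 0 0 0 0.11 0 0'; python3 - <<'E'
from h import *
need(cw(111,0,260),[0,0,-1],[V[0],V[1],0])
E
```

```text
clock: 1.7
eef_pos: [556.5, -40.7, 256.5]
tool_rot: [-2.871, 1.563, 1.908]
force: [-0.1, -0.1, -0.3]
width: -0.2
sgn 1 rotvec [3.135e+00 3.000e-03 1.200e-02] deg 179.6
sgn -1 rotvec [-0.007 -0.008  0.002] deg 0.6
shift tool now [ -3.   43.8 -67.4] world [39.3 70.2  3.5] shift in target(+): [ -3.5 -44.3  67.1]
clock 1.70 q [-0.04  0.48  0.1   1.76 -0.07  0.91 -1.41] F [-0.1 -0.1 -0.3] w -0.2 eef [556.5 -40.7 256.5]
```

```bash
python3 -m handwheel '-1 0 22 -34 0 0 0;-1 0 22 -34 0 0 0;-1 0 0 0 0 0 0'; python3 - <<'E'
from h import *
p=cam('wrist');im=get_image('wrist');cv2.imwrite('pics/w2.png',im)
import pickle;pickle.dump(p,open('w2.p','wb'))
print(p['eye'])
need(cw(111,0,260),[0,0,-1],[V[0],V[1],0])
for o,l,z in [(112,0,74),(130,-13,74),(130,13,74),(83,0,130),(87,-30,119),(87,30,119)]: print(o,l,z,proj(p,cw(o,l,z)).round(1))
E
```

```text
clock: 2.0
eef_pos: [596.9, 30.7, 256.1]
tool_rot: [-2.659, 1.563, 2.114]
force: [-0.1, 0.0, -0.3]
width: -0.5
[676.69606507  34.29180667 391.68836575]
sgn 1 rotvec [3.127 0.008 0.007] deg 179.1
sgn -1 rotvec [-0.015 -0.004  0.005] deg 0.9
shift tool now [-4.   0.3 -2. ] world [0.2 2.  4. ] shift in target(+): [-4.  -0.4  2. ]
clock 2.05 q [-0.15  0.54  0.1   1.65 -0.07  0.96 -1.54] F [-0.2 -0.1 -0.3] w 0.2 eef [595.6  27.5 256. ]
112 0 74 [329.9 211.9]
130 -13 74 [347.1 188.3]
130 13 74 [312.3 188.7]
83 0 130 [330.2 275.5]
87 -30 119 [374.4 263.5]
87 30 119 [286.1 264.2]
```

View pics/w2.png

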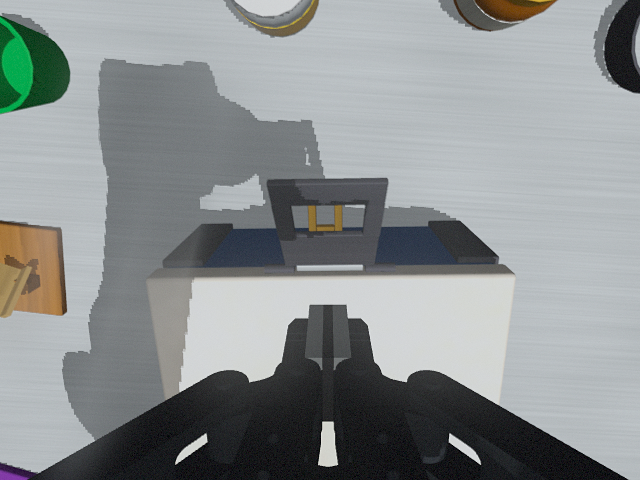

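Hinge and lid edges land where predicted. The loop spans columns 309–342 against a nominal centre of 330, so it sits about 3 mm towards world +y. The hasp is at roughly 2.2 rad. Now I'll come down onto the hasp.

```bash
python3 -m handwheel '-1 40 -5 -2 0 0 0;-1 40 0 0 0 0 0;-1 15 0 0 0 0 0;-1 15 0 0 0 0 0;-1 15 0 0 0 0 0;-1 15 0 0 0 0 0;-1 0 0 0 0 0 0'; python3 - <<'E'
from h import *
need(cw(106,0,92),[0,0,-1],[V[0],V[1],0])
E
```

```text
clock: 2.75
eef_pos: [593.2, 21.7, 116.3]
tool_rot: [1.778, 1.565, 0.259]
force: [0.1, 0.1, -0.3]
width: 0.1
sgn 1 rotvec [ 3.12e+00 -9.00e-03  2.00e-03] deg 178.8
sgn -1 rotvec [-0.021 -0.001 -0.006] deg 1.3
shift tool now [24.3 -2.1 -7.5] world [ -2.4   7.4 -24.3] shift in target(+): [24.3  1.8  7.6]
clock 2.75 q [-0.13  0.7   0.08  1.8  -0.08  0.64 -1.52] F [ 0.1  0.1 -0.3] w 0.1 eef [593.2  21.7 116.3]
```

```bash
python3 -m handwheel '-1 10 -1 -5 0 0 0;-1 10 -1 -5 0 0 0;-1 8 0 0 0 0 0;-1 0 0 0 0 0 0;-1 0 -6 0 0 0 0;-1 0 -5 0 0 0 0;-1 0 -4 0 0 0 0'; python3 - <<'E'
from h import *
need(cw(106,0,92),[0,0,-1],[V[0],V[1],0])
im=get_image('wrist');cv2.imwrite('pics/w3.png',im)
im=get_image('side');cv2.imwrite('pics/s3.png',cv2.resize(im[150:330,250:470],None,fx=3,fy=3))
E
```

```text
clock: 3.45
eef_pos: [585.7, 25.5, 90.4]
tool_rot: [1.478, 1.541, -0.046]
force: [16.0, 1.0, -12.8]
width: 0.3
sgn 1 rotvec [ 3.115 -0.047 -0.005] deg 178.5
sgn -1 rotvec [-0.026  0.003 -0.03 ] deg 2.3
shift tool now [-1.4  5.3 -3.4] world [5.1 3.6 1.6] shift in target(+): [-1.6 -5.3  3.2]
clock 3.45 q [-0.14  0.73  0.07  1.85 -0.09  0.54 -1.53] F [ 16.    1.  -12.8] w 0.3 eef [585.7  25.5  90.4]
```

View pics/w3.png

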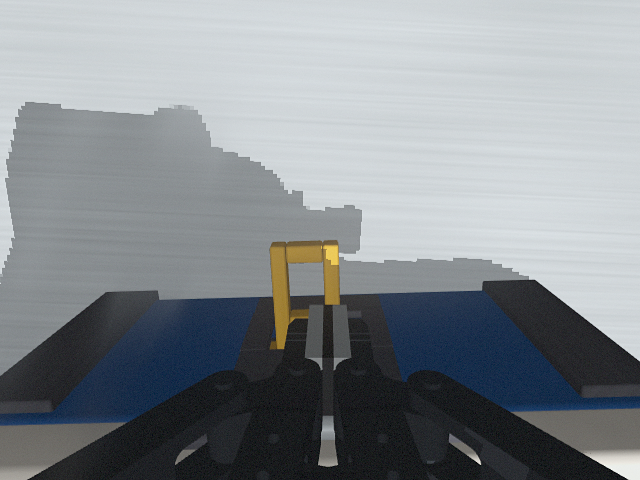

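View pics/s3.png

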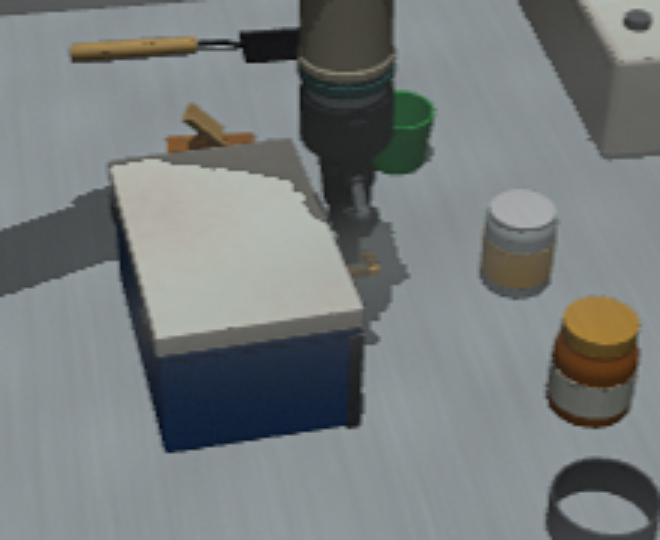

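Hasp is pushed in with 16 N of contact force. I'll back out, rise and look.

```bash
python3 -m handwheel '-1 0 15 0 0 0 0;-1 -30 10 0 0 0 0.03;-1 -45 0 0 0.02 0 0;-1 -45 0 0 0 0 0;-1 0 0 -5 0 0 0;-1 0 0 0 0 0 0'; python3 - <<'E'
from h import *
p=cam('wrist');im=get_image('wrist');cv2.imwrite('pics/w4.png',im)
import pickle;pickle.dump(p,open('w4.p','wb'))
need([475,-338,150],[0,0,-1],[0,1,0])
cv2.imwrite('pics/w4c.png',cv2.resize(im[180:330,220:420],None,fx=4,fy=4))
for o,l,z in [(112,0,74),(130,-13,74),(130,13,74),(91,-13,74),(83,0,130),(87,-30,119),(87,30,119)]: print(o,l,z,proj(p,cw(o,l,z)).round(1), (4*(proj(p,cw(o,l,z))-[220,180])).round(0))
E
```

```text
clock: 4.15
eef_pos: [593.5, 29.9, 211.2]
tool_rot: [1.483, 1.534, -0.063]
force: [0.1, -0.0, -0.1]
width: 0.2
sgn 1 rotvec [-3.117  0.059  0.005] deg 178.6
sgn -1 rotvec [ 0.024  0.003 -0.038] deg 2.6
shift tool now [  57.9 -130.3  363.8] world [-119.1 -367.1  -61.3] shift in target(+): [  61.3  119.1 -367.1]
clock 4.20 q [-0.17  0.56  0.11  1.75 -0.08  0.8  -1.57] F [-0.3  0.4  0.5] w 0.0 eef [594.1  29.1 211.3]
112 0 74 [326.6 231.7] [426. 207.]
130 -13 74 [345.2 204. ] [501.  96.]
130 13 74 [305.4 205.9] [341. 104.]
91 -13 74 [347.3 260.8] [509. 323.]
83 0 130 [329.2 307.2] [437. 509.]
87 -30 119 [380.6 290.6] [643. 442.]
87 30 119 [277.  295.3] [228. 461.]
```

View pics/w4c.png

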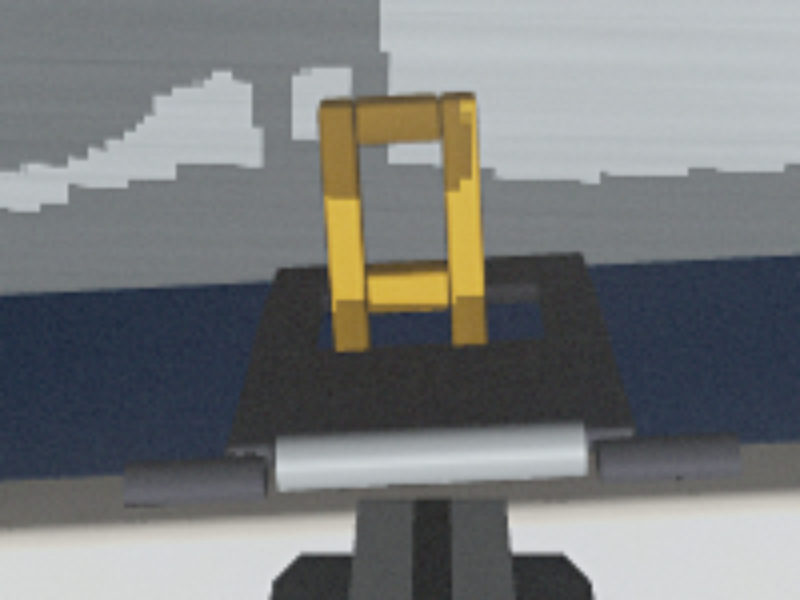

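```bash
python3 - <<'E'
from h import *
import pickle;p=pickle.load(open('w4.p','rb'))
def pix(c): return (np.array(c)+.5)/4-.5+[220,180]
H=np.array([onz(p,*pix(c),74) for c in [(360,145),(443,140),(448,265),(367,268)]]);print(H.round(1),H.mean(0))
d=H.mean(0)[:2]-O;print('o,l',d@U,d@V)
Oc=np.array([onz(p,*pix(c),74) for c in [(320,102),(476,94)]]);d=Oc.mean(0)[:2]-O;print('outer',Oc,d@U,d@V, np.linalg.norm(Oc[0]-Oc[1]))
a=np.array([onz(p,*pix(c),119) for c in [(228,452),(634,432)]]);d=a.mean(0)[:2]-O;print('hinge ends',a,d@U,d@V)
for th in (0,.1,.2):
  print(th,[ (4*(proj(p,cw(87+92*np.sin(th),l,119-92*np.cos(th)))-[220,180])).round(0) for l in(30,-30)])
E
```

```text
[[607.2  41.   74. ]
 [608.4  27.4  74. ]
 [587.1  26.   74. ]
 [586.2  39.5  74. ]] [597.22371138  33.47931308  74.        ]
o,l 112.70726771055021 3.8351353379585933
outer [[614.22105071  47.62333194  74.        ]
 [616.18270463  22.24793667  74.        ]] 130.74381156779353 3.970857086659414 25.451105507374482
hinge ends [[571.31141266  57.91849848 119.        ]
 [575.84194936  -0.59673134 119.        ]] 88.77084889383629 0.7615116937866825
0 [array([279., 277.]), array([585., 263.])]
0.1 [array([276., 233.]), array([584., 218.])]
0.2 [array([272., 189.]), array([584., 174.])]
```

Hasp's lower edge matches the angle-0 prediction to about 0.02 rad, so it is shut. Loop hole centre is at about (597.2, 33.5), an offset of 3.8 mm. Now to the pin.

```bash
python3 -m handwheel '0.3 0 -18 48 0 0 0.03;0.3 0 -18 48 0 0 0.02;0.3 0 -18 48 0 0 0;0.3 0 -18 48 0 0 0;0.3 0 -18 48 0 0 0;0.3 0 -18 48 0 0 0;0.3 0 -18 48 0 0 0;0.3 0 -18 48 0 0 0;0.3 0 -10 0 0 0 0;0.3 0 0 0 0 0 0'; python3 - <<'E'
from h import *
p=cam('wrist');im=get_image('wrist');cv2.imwrite('pics/w5.png',im)
import pickle;pickle.dump(p,open('w5.p','wb'))
need([475,-338,150],[0,0,-1],[np.sin(.206),-np.cos(.206),0])
E
```

```text
clock: 5.2
eef_pos: [439.0, -348.8, 184.5]
tool_rot: [1.743, 1.513, 0.201]
force: [0.5, 0.5, -0.4]
width: 55.6
sgn 1 rotvec [-0.177 -0.003 -0.059] deg 10.7
sgn -1 rotvec [ 2.963 -0.087  0.005] deg 169.8
shift tool now [ 36.8  33.6 -10. ] world [ 35.3  11.3 -34.7] shift in target(+): [34.7 36.9 -3.8]
clock 5.25 q [ 0.62  0.55  0.04  1.86 -0.1   0.69 -0.81] F [-0.2 -1.3  0.4] w 55.5 eef [ 439.7 -349.3  184.7]
```

View pics/w5.png

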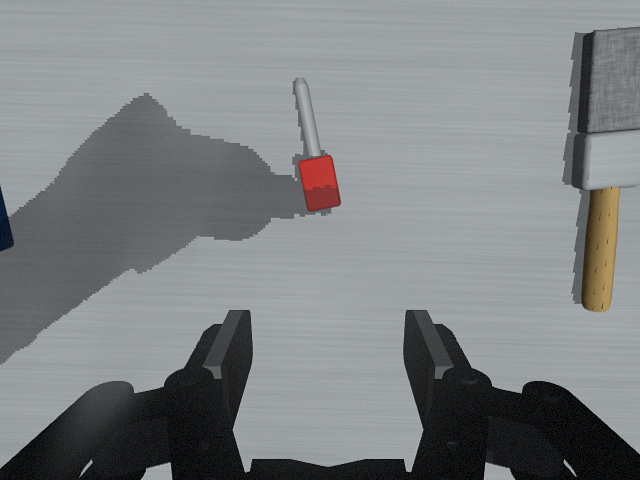

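The pin is clearly visible: grip corners at about (300,158), (331,154), (340,206), (308,211), tip at (299,80).

```bash
python3 - <<'E'
from h import *
import pickle;p=pickle.load(open('w5.p','rb'))
C=np.array([onz(p,u,v,z) for u,v,z in [(300,158,24),(331,154,24),(340,206,30),(308,211,30)]]);print(C.round(1),np.linalg.norm(C-np.roll(C,-1,0),axis=1).round(1))
t=onz(p,299,80,4);print('tip',t,'face ctr',C.mean(0))
sh=C[:2].mean(0);bk=C[2:].mean(0);print('sh',sh,bk,'yaw',[np.degrees(np.arctan2(*(a-b)[[1,0]])) for a,b in((sh,bk),(t,bk),(t,sh))])
# shift: arm FK fit
E
```

```text
[[ 491.1 -327.2   24. ]
 [ 494.4 -348.5   24. ]
 [ 459.5 -355.9   30. ]
 [ 455.3 -333.7   30. ]] [21.5 36.1 22.5 36.8]
tip [ 543.66800029 -324.41612485    4.        ] face ctr [ 475.09464603 -341.32218108   27.        ]
sh [ 492.74836889 -337.86678211   24.        ] [ 457.44092317 -344.77758005   30.        ] yaw [np.float64(11.074609105694588), np.float64(13.286304133796014), np.float64(14.796960609249092)]
```

```bash
cat >> h.py <<'E'
def pinT(back,el=54,yaw=13):
    e=np.radians(el);w=np.radians(yaw);a=np.array([np.cos(w),np.sin(w),0])
    X=np.cos(e)*a-np.sin(e)*np.array([0,0,1]);return np.array([472,-342,15])-(3+back)*X,X,[np.sin(w),-np.cos(w),0]
E
python3 - <<'E'
from h import *
need(*pinT(60))
E
```

```text
sgn 1 rotvec [-0.192  0.06   0.568] deg 34.5
sgn -1 rotvec [ 2.832  0.829 -0.087] deg 169.2
shift tool now [118.3 -10.7   1.9] world [  -3.8   -1.  -118.7] shift in target(+): [ 93.7 -72.9   0.1]
clock 5.25 q [ 0.62  0.55  0.04  1.86 -0.1   0.69 -0.81] F [-0.2 -1.3  0.4] w 55.5 eef [ 439.7 -349.3  184.7]
```

```bash
python3 -m handwheel '0.1 15 0 0 -0.04 0.01 0.13;0.1 15 0 0 -0.04 0.01 0.13;0.1 15 0 0 -0.04 0.01 0.13;0.1 15 0 0 -0.04 0.01 0.13;0.1 15 0 0 -0.04 0.01 0.13'; python3 - <<'E'
from h import *
need(*pinT(60))
E
```

```text
clock: 5.75
eef_pos: [465.3, -330.2, 139.2]
tool_rot: [1.636, 1.07, 0.257]
force: [1.1, 0.6, -0.3]
width: 47.3
sgn 1 rotvec [-0.039 -0.012  0.127] deg 7.7
sgn -1 rotvec [3.096 0.198 0.019] deg 177.7
shift tool now [ 48.1 -63.6  16.2] world [-29.4 -20.1 -73.2] shift in target(+): [ 39.7 -69.8  13. ]
clock 5.75 q [ 1.1   0.65 -0.4   2.09 -0.83  0.26  0.21] F [ 1.1  0.6 -0.3] w 47.3 eef [ 465.3 -330.2  139.2]
```

q6 came close to its lower limit of 0.23, so forward tilt is costly here. I'll fit a quick kinematic model so I can pick grasps that stay in range.

```bash
cat > fk.py <<'E'
from h import *
from scipy.optimize import least_squares
import itertools
Rz=lambda a:R.from_euler('z',a);Ry=lambda a:R.from_euler('y',a)
def fk(q,L,s):
    h,L1,L2,L3,e1,e2=L
    r=Rz(s[0]*q[0])*Ry(q[1]);p=np.array([0,0,h])+r.apply([e1,0,L1])
    r=r*Rz(s[1]*q[2])*Ry(q[3]);p=p+r.apply([e2,0,L2])
    r=r*Rz(s[2]*q[4])*Ry(q[5]);p=p+r.apply([0,0,L3])
    r=r*Rz(s[3]*q[6]);return p,r   # tool x = r z axis
E
python3 - <<'E'
from fk import *
st=ctrl.read_state()
np.save('st1.npy',np.r_[st['qpos'],st['eef_pos'],st['tool_rot']])
D=[([1.0402,.62935,.03844,1.51836,-.02702,.99627],[291.12,-580.49,238.39]),(st['qpos'][:6],st['eef_pos']),
([.56,.45,.02,1.84,-.02,.86],[426.1,-310.5,247.3]),([-.04,.48,.1,1.76,-.07,.91],[556.5,-40.7,256.5]),([-.15,.54,.1,1.65,-.07,.96],[595.6,27.5,256]),([-.13,.7,.08,1.8,-.08,.64],[593.2,21.7,116.3]),([-.14,.73,.07,1.85,-.09,.54],[585.7,25.5,90.4]),([.62,.55,.04,1.86,-.1,.69],[439.7,-349.3,184.7])]
X=Rt().as_matrix()[:,0]
for s in itertools.product([1,-1],[1,-1],[1,-1]):
    s=s+(1,)
    def f(L):
        e=[]
        for i,(q,x) in enumerate(D):
            p,r=fk(np.r_[q,0],L,s);w=1 if i<2 else .3
            e+=list(w*(p-x))
            if i==1:e+=list(300*(r.as_matrix()[:,2]-X))
        return e+list(.02*np.array(L[4:]))
    o=least_squares(f,[300,400,400,250,0,0]);print(s,o.cost,o.x.round(1))
E
```

```text
(1, 1, 1, 1) 271926.3335436817 [ 2973.8 -2225.    -50.1   933.8   933.8  -649.2]
(1, 1, -1, 1) 346002.1175622534 [ 1582.5 -2019.4   263.6     8.9   310.9  -968.4]
(1, -1, 1, 1) 352365.22546561796 [  -85.8 -1624.9  -887.4 -1503.3  1455.3  -513.6]
(1, -1, -1, 1) 304774.5083478106 [  497.6 -1612.5  -365.4 -1109.9  1020.   -434.2]
(-1, 1, 1, 1) 42999.272997051696 [-684.   703.5  105.2 -596.6  227.9   84.9]
(-1, 1, -1, 1) 24983.497318260175 [-1709.    770.6  -222.9 -1282.8   364.8  -103.7]
(-1, -1, 1, 1) 7953.571242765145 [774.7 544.9 536.7 639.4 -75.1  89.8]
(-1, -1, -1, 1) 626.3998450416943 [249.8 580.5 376.3 288.  -13.2  -7.5]
```

```bash
python3 - <<'E'
from fk import *
st=np.load('st1.npy')
D=[([1.0402,.62935,.03844,1.51836,-.02702,.99627],[291.12,-580.49,238.39]),(st[:6],st[7:10]),
([.56,.45,.02,1.84,-.02,.86],[426.1,-310.5,247.3]),([-.04,.48,.1,1.76,-.07,.91],[556.5,-40.7,256.5]),([-.15,.54,.1,1.65,-.07,.96],[595.6,27.5,256]),([-.13,.7,.08,1.8,-.08,.64],[593.2,21.7,116.3]),([-.14,.73,.07,1.85,-.09,.54],[585.7,25.5,90.4]),([.62,.55,.04,1.86,-.1,.69],[439.7,-349.3,184.7]),([-.17,.56,.11,1.75,-.08,.8],[594.1,29.1,211.3])]
X=R.from_euler('xyz',st[10:]).as_matrix()[:,0]
s=(-1,-1,-1,1)
def f(L):
    e=[]
    for i,(q,x) in enumerate(D):
        p,r=fk(np.r_[q,0],np.r_[L[:4],0,0],s);w=1 if i<2 else .3
        e+=list(w*(p-x))
        if i==1:e+=list(300*(r.as_matrix()[:,2]-X))
    return e
o=least_squares(f,[300,400,400,250]);print(o.x.round(1));print(np.round(o.fun,1))
J=o.jac;print(np.sqrt(np.diag(np.linalg.inv(J.T@J))))
E
```

```text
[271.9 571.8 376.  291. ]
[25.9 11.7 -0.2 -1.4  4.2 -0.2  0.   0.   0.   5.8  7.5  0.2  0.1  8.7
 -0.3  0.1  8.  -0.6 -0.1  7.5  0.4  0.1  9.3 -0.3  5.2  6.   1.4 -1.6
  8.8  0.6]
[3.04942322 2.10851024 1.83528567 2.22660461]
```

```bash
cat >> fk.py <<'E'
LL=None
def fk2(q,L):
    h,L1,L2,L3,d1,d2,d3=L
    r=Rz(-q[0]);p=np.array([0,0,h])
    r=r*Ry(q[1]);p=p+r.apply([0,d1,L1])
    r=r*Rz(-q[2])*Ry(q[3]);p=p+r.apply([0,d2,L2])
    r=r*Rz(-q[4])*Ry(q[5]);p=p+r.apply([0,d3,L3])
    return p,r*Rz(-q[6])
lo=np.array([-3.06,-.37,-1.25,.18,-1.1,.23,-2.94]);hi=np.array([3.06,2.12,1.32,2.47,4.24,1.98,2.94])
E
python3 - <<'E'
from fk import *
st=np.load('st1.npy')
D=[([1.0402,.62935,.03844,1.51836,-.02702,.99627],[291.12,-580.49,238.39]),(st[:6],st[7:10]),
([.56,.45,.02,1.84,-.02,.86],[426.1,-310.5,247.3]),([-.04,.48,.1,1.76,-.07,.91],[556.5,-40.7,256.5]),([-.15,.54,.1,1.65,-.07,.96],[595.6,27.5,256]),([-.13,.7,.08,1.8,-.08,.64],[593.2,21.7,116.3]),([-.14,.73,.07,1.85,-.09,.54],[585.7,25.5,90.4]),([.62,.55,.04,1.86,-.1,.69],[439.7,-349.3,184.7]),([-.17,.56,.11,1.75,-.08,.8],[594.1,29.1,211.3])]
def f(L):
    e=[]
    for i,(q,x) in enumerate(D):
        p,r=fk2(np.r_[q,0],L);w=1 if i<2 else .3
        e+=list(w*(p-x))
    return e+list(.05*np.array(L[4:]))
o=least_squares(f,[300,400,400,250,0,0,0]);print(o.x.round(1));print(np.round(o.fun,1));np.save('L.npy',o.x)
p,r=fk2(st[:7],o.x); M=r.as_matrix();T=R.from_euler('xyz',st[10:]).as_matrix()
print(M.round(3));print(T.round(3)); print((M.T@T).round(3))
E
```

```text
[333.  562.9 379.7 343.1 -10.9 -14.4  -2.9]
[-0.  -0.2 -0.1 -0.   0.   0.   0.9  0.6 -0.2 -0.4  0.2 -0.4  0.3 -0.5
 -0.6 -0.4 -1.2  0.4  0.1  0.7 -0.4  0.4 -0.3  1.  -0.7  0.2  0.6 -0.5
 -0.7 -0.1]
[[-0.199  0.863  0.465]
 [ 0.98   0.16   0.122]
 [ 0.031  0.48  -0.877]]
[[ 0.465  0.863  0.199]
 [ 0.122  0.16  -0.98 ]
 [-0.877  0.48  -0.031]]
[[-0.  0. -1.]
 [-0.  1.  0.]
 [ 1.  0. -0.]]
```

```bash
cat >> fk.py <<'E'
LL=np.load('L.npy')
C0=np.array([[0,0,-1],[0,1,0],[1,0,0.]])
def T(X,Z):
    X=np.array(X,float)/np.linalg.norm(X);Z=np.array(Z,float);Z=Z-X*(X@Z);Z/=np.linalg.norm(Z);return np.c_[X,np.cross(Z,X),Z]
def dirs(el,yaw,sg=1):
    e=np.radians(el);w=np.radians(yaw);a=np.array([np.cos(w),np.sin(w),0])
    return np.cos(e)*a-np.sin(e)*np.array([0,0,1]),sg*np.array([np.sin(w),-np.cos(w),0])
def ik(pos,Tm,n=12,seed=0,q0=None):
    rg=np.random.default_rng(seed);best=None;m=.06
    def f(q):
        p,r=fk2(q,LL);e=(p-pos)/10
        return np.r_[e,(R.from_matrix(Tm).inv()*R.from_matrix(r.as_matrix()@C0)).as_rotvec()*30, .02*(q-q0) if q0 is not None else []]
    for i in range(n):
        x0=q0 if (i==0 and q0 is not None) else rg.uniform(lo+m,hi-m)
        x0=np.clip(x0,lo+m+1e-3,hi-m-1e-3)
        o=least_squares(f,x0,bounds=(lo+m,hi-m))
        if best is None or o.cost<best.cost: best=o
    p,r=fk2(best.x,LL);return np.linalg.norm(p-pos),np.degrees(np.linalg.norm((R.from_matrix(Tm).inv()*R.from_matrix(r.as_matrix()@C0)).as_rotvec())),best.x
E
python3 - <<'E'
from fk import *
q0=ctrl.read_state()['qpos']
def rep(n,pos,el,yaw):
    for sg in(1,):
        e=ik(np.array(pos,float),T(*dirs(el,yaw,sg)),6,q0=q0);print(n,el,sg,'err %.1fmm %.1fdeg'%e[:2],e[2].round(2))
for el in(54,65,75,90): rep('lie',[472,-342,17],el,13)
for el in(90,100,110,126): rep('rest1',[480,315.5,69],el,-3.5)
for el in(45,55,65,75,90): rep('rest2',[476,316,73],el,-3.5)
for el in(90,100,110,120,135): rep('loop',[597,33.5,110],el,4.2)
E
```

```text
lie 54 1 err 0.0mm 0.0deg [ 1.59  1.32 -1.19  2.14  1.87  0.53 -2.07]
lie 65 1 err 0.0mm 0.0deg [ 1.32  1.03 -0.83  2.08  1.61  0.3  -2.05]
lie 75 1 err 0.0mm 0.0deg [ 1.08  0.91 -0.6   2.01  1.02  0.29 -1.6 ]
lie 90 1 err 0.0mm 0.0deg [ 0.4   0.88  0.3   1.86 -0.5   0.48 -0.3 ]
rest1 90 1 err 0.0mm 0.0deg [-0.92  0.82  0.48  1.87 -0.63  0.61 -1.68]
rest1 100 1 err 0.0mm 0.0deg [-0.77  0.84  0.34  1.73 -0.49  0.81 -1.77]
rest1 110 1 err 0.0mm 0.0deg [-0.65  0.9   0.23  1.59 -0.42  1.02 -1.82]
rest1 126 1 err 0.0mm 0.0deg [-0.52  1.04  0.12  1.35 -0.39  1.36 -1.85]
rest2 45 1 err 0.0mm 0.0deg [-0.65  0.94 -0.55  2.34  1.98  1.2   1.74]
rest2 55 1 err 0.0mm 0.0deg [-0.52  0.86 -0.61  2.27  1.87  0.98  1.97]
rest2 65 1 err 0.0mm 0.0deg [-0.43  0.81 -0.61  2.17  1.66  0.76  2.27]
rest2 75 1 err 0.0mm 0.0deg [-1.13  0.81  0.61  2.07 -0.98  0.29 -1.42]
rest2 90 1 err 0.0mm 0.0deg [-0.93  0.81  0.48  1.88 -0.62  0.61 -1.68]
loop 90 1 err 0.0mm 0.0deg [-0.35  0.76  0.4   1.79 -0.43  0.69 -1.2 ]
loop 100 1 err 0.0mm 0.0deg [-0.29  0.82  0.34  1.61 -0.3   0.94 -1.33]
loop 110 1 err 0.0mm 0.0deg [-0.25  0.91  0.3   1.43 -0.23  1.19 -1.4 ]
loop 120 1 err 0.0mm 0.0deg [-0.22  1.01  0.27  1.25 -0.2   1.44 -1.43]
loop 135 1 err 0.0mm 0.0deg [-0.19  1.18  0.27  0.96 -0.19  1.81 -1.45]
```

Backward tilt is easy: 126° at the rest and 135° at the loop are both in range. The plan:
- Pick the pin with the tool straight down.
- Place it in the rest with the tool tipped back 36°.
- Regrasp it straight down.
- Tip back 45° so that it hangs, then insert.

```bash
python3 -m handwheel '0.1 -20 0 0 0 0 -0.14;0.1 0 0 0 0 0 -0.14;0.1 0 0 0 0 0 -0.14;0.1 0 0 0 0 0 -0.1'; python3 - <<'E'
from h import *
need(*[(lambda a,b,c:([472.5,-341.5,70],b,c))(*pinT(0,90))][0])
E
```

```text
clock: 6.15
eef_pos: [449.2, -335.7, 141.6]
tool_rot: [2.409, 1.502, 1.018]
force: [0.6, -0.3, -0.9]
width: 46.8
sgn 1 rotvec [-0.047 -0.05  -0.047] deg 4.7
sgn -1 rotvec [ 3.093 -0.073  0.077] deg 177.3
shift tool now [71.9 18.6 13.5] world [ 23.3  -5.8 -71.6] shift in target(+): [71.6 21.4 10.9]
clock 6.15 q [ 0.44  0.65  0.3   1.86 -0.39  0.69 -0.4 ] F [ 0.6 -0.3 -0.9] w 46.8 eef [ 449.2 -335.7  141.6]
```

```bash
python3 -m handwheel '0.1 25 10 6 -0.05 -0.05 -0.05;0.1 25 11 6 0 0 0;0.1 22 0 0 0 0 0;0.1 0 0 0 0 0 0;0.1 0 0 0 0 0 0'; python3 - <<'E'
from h import *
p=cam('wrist');im=get_image('wrist');cv2.imwrite('pics/w6.png',im)
need(*[(lambda a,b,c:([472.5,-341.5,15],b,c))(*pinT(0,90))][0])
for X in([472.5,-341.5,27],[455,-345,30],[491,-337,24]): print(proj(p,X).round(0))
E
```

```text
clock: 6.65
eef_pos: [486.1, -327.9, 66.7]
tool_rot: [-1.275, 1.566, -2.586]
force: [0.4, -0.4, 0.5]
width: 47.2
sgn 1 rotvec [0.033 0.001 0.005] deg 1.9
sgn -1 rotvec [-3.109e+00 -7.000e-03  1.000e-03] deg 178.1
shift tool now [ 51.8 -16.3  10.1] world [-13.4 -14.  -51.7] shift in target(+): [ 51.7 -16.2  10.6]
clock 6.70 q [ 0.37  0.79  0.28  1.84 -0.38  0.57 -0.42] F [-0.2  0.4 -0.4] w 47.4 eef [ 485.9 -327.5   66.7]
[347. 323.]
[345. 360.]
[349. 282.]
```

View pics/w6.png

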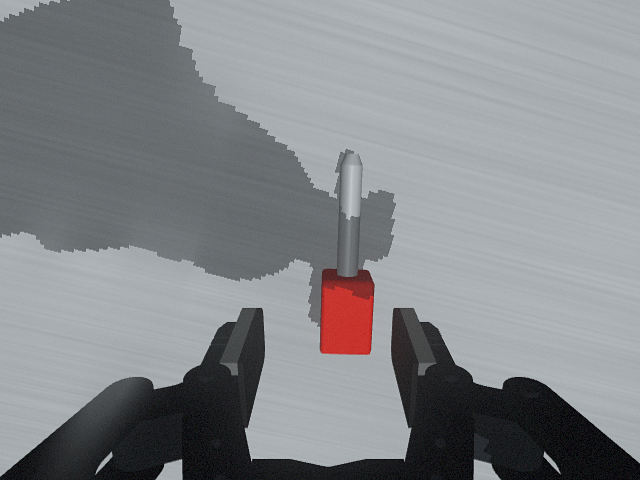

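Grip centred at column 346 in the view, as predicted. Moving sideways, then down and grip.

```bash
python3 -m handwheel '0.1 0 -17 11 0.03 0 0;0.1 20 0 0 0 0 0;0.1 20 0 0 0 0 0;0.1 12 0 0 0 0 0;0.1 0 0 0 0 0 0'; python3 - <<'E'
from h import *
need(*[(lambda a,b,c:([472.5,-341.5,15],b,c))(*pinT(0,90))][0])
E
```

```text
clock: 7.2
eef_pos: [469.7, -350.4, 19.7]
tool_rot: [-0.015, 1.561, -1.367]
force: [0.4, -0.1, 0.3]
width: 46.5
sgn 1 rotvec [-0.008  0.01   0.   ] deg 0.7
sgn -1 rotvec [ 3.134  0.    -0.015] deg 179.6
shift tool now [ 4.6  4.6 -8.1] world [ 2.8  8.9 -4.7] shift in target(+): [ 4.7  4.7 -8. ]
clock 7.20 q [ 0.44  0.86  0.25  1.86 -0.41  0.46 -0.38] F [ 0.4 -0.1  0.3] w 46.5 eef [ 469.7 -350.4   19.7]
```

```bash
python3 -m handwheel '0.1 4 4 -7 0 0 0;0.1 0 0 0 0 0 0;0.1 0 0 0 0 0 0'; python3 - <<'E'
from h import *
need(*[(lambda a,b,c:([472.5,-341.5,15],b,c))(*pinT(0,90))][0])
E
```

```text
clock: 7.5
eef_pos: [472.3, -344.0, 17.6]
tool_rot: [0.129, 1.559, -1.225]
force: [0.6, -0.3, -0.5]
width: 46.9
sgn 1 rotvec [-0.01   0.012 -0.002] deg 0.9
sgn -1 rotvec [ 3.131e+00 -2.000e-03 -1.900e-02] deg 179.4
shift tool now [ 2.6  0.7 -2.5] world [ 0.2  2.5 -2.6] shift in target(+): [ 2.6  0.8 -2.4]
clock 7.50 q [ 0.42  0.87  0.24  1.86 -0.42  0.45 -0.39] F [ 0.6 -0.3 -0.5] w 46.9 eef [ 472.3 -344.    17.6]
```

```bash
python3 -m handwheel '0.1 3 0 -3 0 0 0;-1 0 0 0 0 0 0;-1 0 0 0 0 0 0;-1 0 0 0 0 0 0;-1 0 0 0 0 0 0;-1 0 0 0 0 0 0;-1 -30 0 0 0 0 0;-1 -40 0 0 0 0 0;-1 0 0 0 0 0 0'; python3 - <<'E'
from h import *
p=cam('wrist');im=get_image('wrist');cv2.imwrite('pics/w7.png',im)
im=get_image('side');cv2.imwrite('pics/s7.png',im)
from fk import dirs
need([480,315.5,230],*dirs(126,-3.5))
E
```

```text
clock: 8.4
eef_pos: [471.3, -339.7, 86.1]
tool_rot: [0.044, 1.56, -1.31]
force: [0.8, -0.4, 0.2]
width: 22.5
sgn 1 rotvec [ 0.268  0.094 -0.622] deg 39.1
sgn -1 rotvec [-2.736  0.885  0.134] deg 164.9
shift tool now [-151.8  151.  -634.5] world [ 10.6 653.2 147.4] shift in target(+): [-102.  -110.3 -652.6]
clock 8.50 q [ 0.38  0.76  0.31  1.86 -0.38  0.58 -0.43] F [-0.3 -0.1 -1.3] w 22.6 eef [ 469.4 -337.7   82.6]
```

View pics/w7.png

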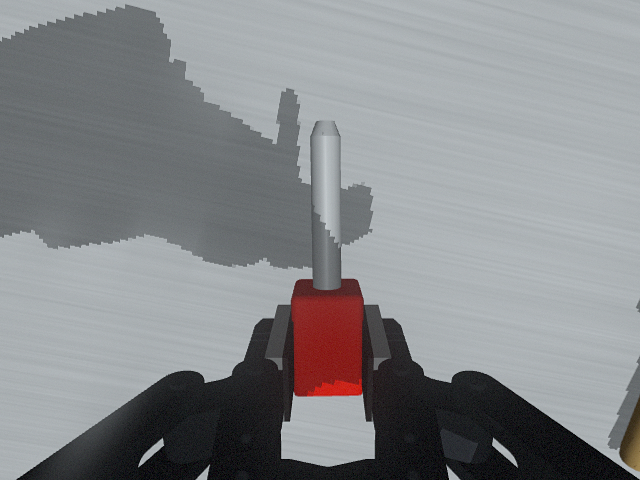

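```bash
python3 - <<'E'
from h import *
from scipy.optimize import least_squares
p=cam('wrist');s=ctrl.read_state();r=Rt()
def pts(x):
    cx,cy,f=x  # shoulder pos in tool (x fwd/down, y), f = tip dir angle below tool +y
    d=np.array([np.sin(f),np.cos(f),0]);n=np.array([-np.cos(f),np.sin(f),0])
    sh=np.array([cx,cy,0]);P=[sh+56*d+3*n,sh+12*n,sh-36*d+12*n]
    return [proj(p,s['eef_pos']+r.apply(a)) for a in P],sh,d
def f(x): return np.array([a[1] for a in pts(x)[0]])-[122,281,395]
o=least_squares(f,[0,18,.15]);print(o.x,o.fun,np.degrees(o.x[2]));print('grip centre tool',pts(o.x)[1]-18*pts(o.x)[2])
E
```

```text
[ 3.46015111 20.04262711  0.39058221] [ 7.61417596e-11 -4.00177669e-11  3.19460014e-11] 22.37871198530407
grip centre tool [-3.39293199  3.39825112  0.        ]
```

```bash
python3 - <<'E'
from h import *
im=cv2.imread('pics/s7.png')
p=cam('side');print(proj(p,[470,-340,85]))
u,v=proj(p,[490,-335,85]).astype(int)
print(u,v);cv2.imwrite('pics/s7c.png',cv2.resize(im[v-50:v+50,u-60:u+60],None,fx=6,fy=6,interpolation=cv2.INTER_CUBIC))
E
```

```text
[341.63563092 351.20105616]
350 348
```

View pics/s7c.png

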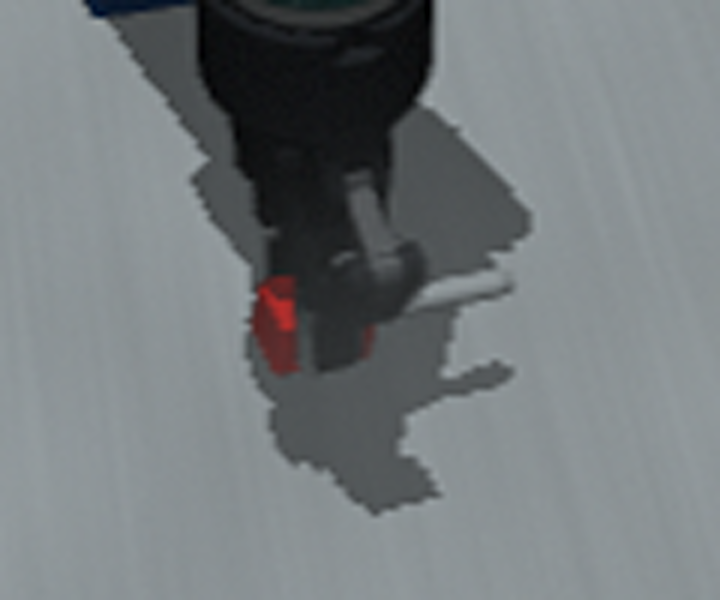

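```bash
python3 - <<'E'
from h import *
from scipy.optimize import least_squares
p=cam('wrist');s=ctrl.read_state();r=Rt();im=get_image('wrist');cv2.imwrite('pics/w8.png',im)
q=cam('side');im2=get_image('side')
print(s['eef_pos'],ctrl.read_state()['eef_pos'],ctrl.read_state()['qd'].round(3))
u,v=350,348;cv2.imwrite('pics/s8c.png',cv2.resize(im2[v-50:v+50,u-60:u+60],None,fx=6,fy=6,interpolation=cv2.INTER_CUBIC))
import pickle;pickle.dump((p,q,s),open('w8.p','wb'))
cv2.imwrite('pics/w8c.png',cv2.resize(im[100:420,260:400],None,fx=1.8,fy=1.8))
E
```

```text
[ 469.38604901 -337.67409669   82.63682197] [ 468.56387195 -337.0022968    81.23404293] [ 0.002  0.013 -0.001  0.003  0.001  0.002 -0.001]
```

View pics/w8c.png

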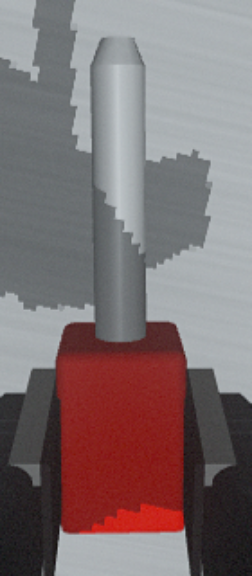

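View pics/s8c.png

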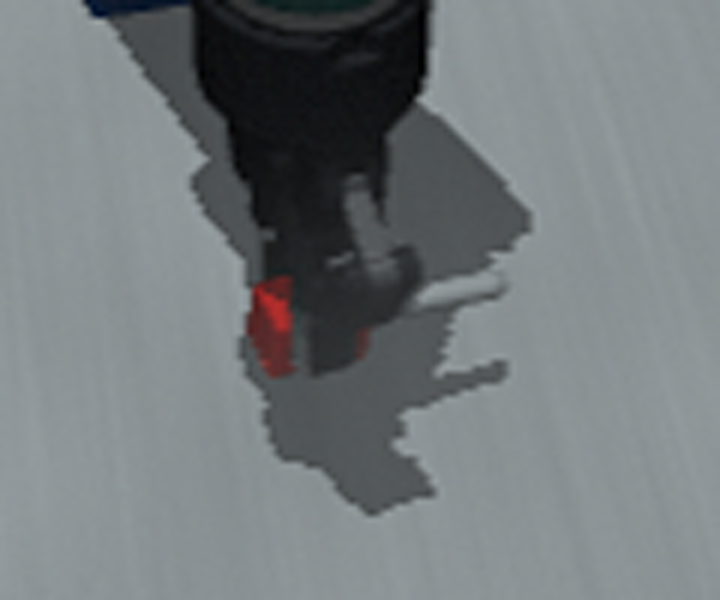

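```bash
cat > inhand.py <<'E'
from h import *
from scipy.optimize import least_squares
def inhand(p,s,tipv,bv,tv,rv):
    r=R.from_euler('xyz',s['tool_rot'])
    def pts(x):
        cx,cy,f=x
        d=np.array([np.sin(f),np.cos(f),0]);n=np.array([-np.cos(f),np.sin(f),0])
        sh=np.array([cx,cy,0]);P=[sh+56*d+0*n,sh-12*n,sh+12*n,sh-36*d+12*n]
        return [proj(p,s['eef_pos']+r.apply(a)) for a in P],sh,d
    f=lambda x: np.array([a[1] for a in pts(x)[0]])-[tipv,bv,tv,rv]
    o=least_squares(f,[0,18,.15]);print('shoulder tool xy, droop',o.x.round(2),'deg',np.degrees(o.x[2]).round(1),'res',o.fun.round(1),'grip ctr',(pts(o.x)[1]-18*pts(o.x)[2]).round(1))
E
python3 - <<'E'
from inhand import *
import pickle;p,q,s=pickle.load(open('w8.p','rb'))
inhand(p,s,122,280,294,395)
X=tri([ray(p,325,123),ray(q,350-60+505/6,348-50+282/6)]);print(X,R.from_euler('xyz',s['tool_rot']).inv().apply(X-s['eef_pos']))
E
```

```text
shoulder tool xy, droop [ 4.93 17.75  0.18] deg 10.1 res [ 1.2 -2.5 -0.5  1.6] grip ctr [1.8 0.  0. ]
[ 540.97321554 -321.69049753   71.45696006] [10.92658978 73.38770163 -0.20506179]
```

Pin is firmly held: about 9° droop, grip centre close to the TCP, and the tip triangulates consistently. Carrying it over the chest to the rest.

```bash
python3 -m handwheel '-1 -48 0 0 0 0 0;-1 -48 5 -20 0 0 0;-1 -40 10 -30 0 0 0;-1 -15 11 -46 0 0 0;-1 0 11 -46 0 0 0;-1 0 11 -46 0 0 0;-1 0 11 -46 0 0 0;-1 0 11 -46 0 0 0;-1 0 11 -46 0 0 0;-1 0 11 -46 0 0 0'; cat > tr.py <<'E'
from fk import *
def rest_tgt(dx=0,dl=0,dz=0,el=126,sh=(4.6,17.8,0),yaw=-3.5):
    w=np.radians(yaw);a=np.array([np.cos(w),np.sin(w),0]);b=np.array([-a[1],a[0],0])
    S=np.array([506.2,314,0])-14*a+[0,0,56]+dx*a+dl*b+[0,0,dz]
    X,Z=dirs(el,yaw);return S-T(X,Z)@np.array(sh),X,Z
E
python3 - <<'E'
from tr import *
need(*rest_tgt(dz=120))
E
```

```text
clock: 9.6
eef_pos: [476.7, 53.1, 224.2]
tool_rot: [-1.6, 1.548, -2.969]
force: [0.8, 0.0, -0.6]
width: 23.0
sgn 1 rotvec [ 0.253  0.085 -0.602] deg 37.7
sgn -1 rotvec [-2.759  0.861  0.121] deg 165.7
shift tool now [  32.9   57.1 -256.4] world [  3.9 262.5 -34. ] shift in target(+): [  34.7   10.2 -262.2]
clock 9.60 q [-0.49  0.45  0.45  1.99 -0.27  0.79 -1.25] F [ 0.8  0.  -0.6] w 23.0 eef [476.7  53.1 224.2]
```

```bash
python3 -m handwheel '-1 0 10 -45 0 0 0;-1 0 10 -45 0 0 0;-1 0 10 -45 0 0 0;-1 0 10 -45 0 0 0;-1 0 10 -40 0 0 0;-1 0 0 0 0.05 0.02 -0.12;-1 0 0 0 0.05 0.02 -0.12;-1 0 0 0 0.05 0.02 -0.12;-1 0 0 0 0.05 0.02 -0.12;-1 0 0 0 0.05 0.02 -0.12';python3 - <<'E'
from tr import *
need(*rest_tgt(dz=60))
E
```

```text
clock: 10.6
eef_pos: [467.1, 304.3, 211.5]
tool_rot: [-1.591, 0.9, 3.082]
force: [-0.3, -0.2, 0.5]
width: 22.7
sgn 1 rotvec [0.021 0.    0.042] deg 2.7
sgn -1 rotvec [-3.12e+00 -6.60e-02  1.00e-03] deg 178.8
shift tool now [ 55.8  60.8 -10.9] world [ 13.4  11.3 -81.4] shift in target(+): [ 58.4  58.1 -12.1]
clock 10.60 q [-0.61  0.89  0.35  1.32 -0.49  1.63 -1.77] F [-0.3 -0.2  0.5] w 22.7 eef [467.1 304.3 211.5]
```

```bash
python3 -m handwheel '-1 18 20 -4 0.02 0 0.04;-1 18 20 -4 0 0 0;-1 18 18 -3 0 0 0;-1 0 0 0 0 0 0;-1 0 0 0 0 0 0';python3 - <<'E'
from tr import *
p=cam('wrist');s=ctrl.read_state();im=get_image('wrist');cv2.imwrite('pics/w9.png',im)
q=cam('scene');im2=get_image('scene');cv2.imwrite('pics/s9.png',cv2.resize(im2[220:350,350:500],None,fx=5,fy=4.5,interpolation=cv2.INTER_CUBIC)[:590])
import pickle;pickle.dump((p,s),open('w9.p','wb'))
need(*rest_tgt(dz=30))
t,X,Z=rest_tgt()
for o,z,l in[(-14,56,0),(25.6,16.4,0),(-45,10,30),(-45,10,-30),(45,10,30),(45,10,-30)]:
    w=np.radians(-3.5);a=np.array([np.cos(w),np.sin(w)]);b=np.array([-a[1],a[0]]);P=np.r_[np.array([506.2,314])+o*a+l*b,z];print(o,z,l,proj(p,P).round(0))
E
```

```text
clock: 11.1
eef_pos: [481.9, 309.7, 119.7]
tool_rot: [-1.554, 0.926, 3.086]
force: [-0.2, -0.6, -0.4]
width: 22.5
sgn 1 rotvec [-0.012  0.003  0.016] deg 1.1
sgn -1 rotvec [ 3.13   0.025 -0.005] deg 179.3
shift tool now [17.3 10.7 -5.7] world [ -1.5   5.6 -20.3] shift in target(+): [17.5 10.5 -5.5]
clock 11.20 q [-0.61  1.01  0.34  1.33 -0.52  1.5  -1.76] F [ 0.1 -0.6 -0.6] w 22.7 eef [482.  310.  120.5]
-14 56 0 [311. 184.]
25.6 16.4 0 [308.  43.]
-45 10 30 [259. 161.]
-45 10 -30 [369. 160.]
45 10 30 [226. -15.]
45 10 -30 [387. -17.]
```

View pics/w9.png

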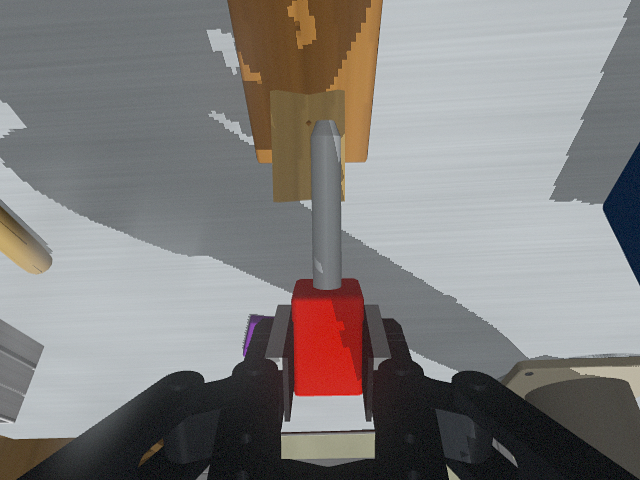

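View pics/s9.png

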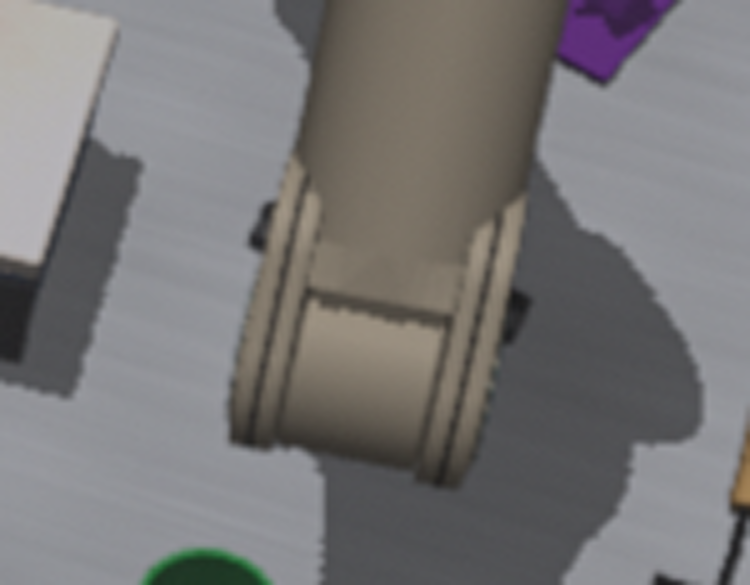

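The rest corners at (257,161) and (368,161) match the prediction within 2 px. Centring and lowering.

```bash
python3 -m handwheel '-1 0 0 -6 -0.01 0 0.015;-1 11 8 0 0 0 0;-1 11 8 0 0 0 0;-1 7 5 0 0 0 0;-1 0 0 0 0 0 0;-1 0 0 0 0 0 0';python3 - <<'E'
from tr import *
need(*rest_tgt(dz=5,dx=-2))
im=get_image('wrist');cv2.imwrite('pics/w10.png',im)
E
```

```text
clock: 11.8
eef_pos: [483.3, 317.6, 85.0]
tool_rot: [-1.572, 0.947, 3.082]
force: [0.3, -1.5, -1.3]
width: 22.8
sgn 1 rotvec [ 0.002  0.001 -0.005] deg 0.3
sgn -1 rotvec [-3.14e+00  8.00e-03  1.00e-03] deg 179.9
shift tool now [10.7  2.   2.2] world [-4.7 -1.9 -9.8] shift in target(+): [10.6  2.   2.2]
clock 11.80 q [-0.62  1.04  0.33  1.34 -0.53  1.44 -1.74] F [ 0.3 -1.5 -1.3] w 22.8 eef [483.3 317.6  85. ]
```

View pics/w10.png

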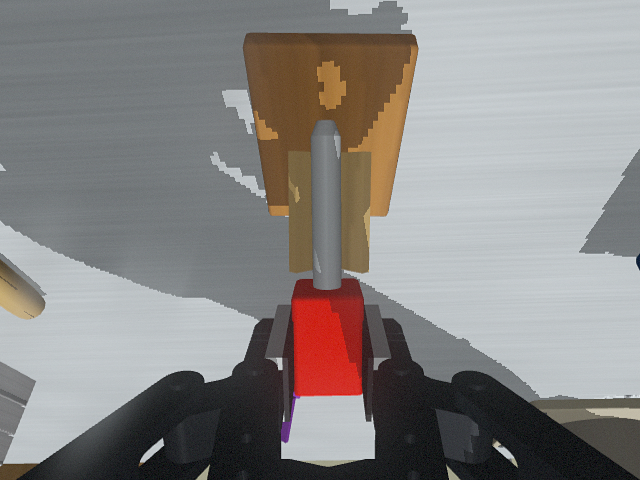

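```bash
python3 -m handwheel '-1 0 0 1.5 0 0 0;-1 6 1 0 0 0 0;-1 4 1 0 0 0 0;-1 0 0 0 0 0 0';python3 - <<'E'
from tr import *
need(*rest_tgt(dz=1,dx=-1))
im=get_image('wrist');cv2.imwrite('pics/w11.png',im)
E
```

```text
clock: 12.25
eef_pos: [481.8, 317.0, 79.7]
tool_rot: [-1.58, 0.953, 3.074]
force: [0.4, -1.0, -0.3]
width: 22.6
sgn 1 rotvec [ 0.004 -0.004 -0.01 ] deg 0.6
sgn -1 rotvec [-3.138  0.016 -0.006] deg 179.8
shift tool now [8.2 3.2 1.5] world [-2.3 -1.4 -8.5] shift in target(+): [8.2 3.3 1.5]
clock 12.25 q [-0.62  1.04  0.33  1.35 -0.53  1.42 -1.73] F [ 0.4 -1.  -0.3] w 22.6 eef [481.8 317.   79.7]
```

View pics/w11.png

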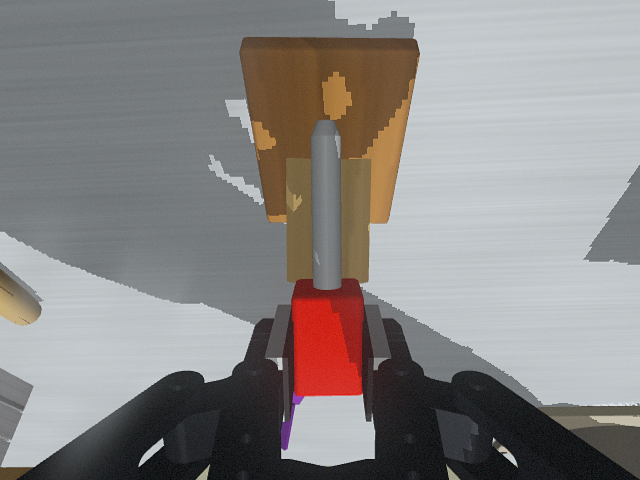

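```bash
python3 -m handwheel '-1 6 2 1.5 0 0 -0.01;-1 4 1 1 0 0 0;-1 3 1 0 0 0 0;-1 0 0 0 0 0 0';python3 - <<'E'
from tr import *
need(*rest_tgt(dz=1,dx=-1))
im=get_image('wrist');cv2.imwrite('pics/w12.png',im)
E
```

```text
clock: 12.7
eef_pos: [482.5, 316.8, 79.4]
tool_rot: [-1.598, 0.948, 3.058]
force: [0.1, 0.4, -0.5]
width: 22.7
sgn 1 rotvec [ 0.009 -0.013 -0.006] deg 1.0
sgn -1 rotvec [-3.133  0.009 -0.021] deg 179.5
shift tool now [8.3 2.5 1.5] world [-2.9 -1.2 -8.2] shift in target(+): [8.3 2.5 1.4]
clock 12.70 q [-0.61  1.04  0.33  1.35 -0.54  1.42 -1.73] F [ 0.1  0.4 -0.5] w 22.7 eef [482.5 316.8  79.4]
```

View pics/w12.png

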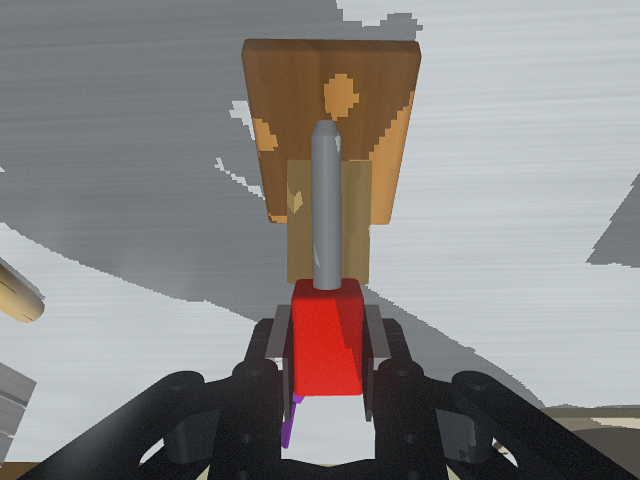

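```bash
python3 -m handwheel '-1 9 3 2 0 0 0';python3 -m handwheel '-1 9 3 2 0 0 0'; python3 - <<'E'
from tr import *
need(*rest_tgt(dz=1,dx=-1))
print(ctrl.read_state()['tau'].round(1))
E
```

```text
clock: 12.85
eef_pos: [482.2, 316.7, 77.2]
tool_rot: [-1.609, 0.95, 3.048]
force: [13.7, -0.6, 67.3]
width: 22.7
clock: 12.95
eef_pos: [482.3, 316.7, 76.9]
tool_rot: [-1.622, 0.951, 3.037]
force: [9.8, -1.6, 53.6]
width: 22.8
sgn 1 rotvec [ 0.016 -0.025 -0.009] deg 1.8
sgn -1 rotvec [-3.126  0.015 -0.039] deg 179.1
shift tool now [6.1 1.1 1.5] world [-2.7 -1.1 -5.7] shift in target(+): [6.1 1.2 1.3]
clock 12.95 q [-0.61  1.04  0.32  1.36 -0.55  1.4  -1.71] F [ 9.8 -1.6 53.6] w 22.8 eef [482.3 316.7  76.9]
[ -4.2 -34.1   1.6  -4.4   0.6  -4.8  -0. ]
```

```bash
python3 -m handwheel '-1 -2 -1 0 0.01 -0.01 0;-1 0 0 0 0 0 0'; python3 - <<'E'
from tr import *
s=ctrl.read_state();p=cam('wrist');im=get_image('wrist');cv2.imwrite('pics/w13.png',im)
import pickle;pickle.dump((p,s),open('w13.p','wb'))
need(*rest_tgt(dz=1,dx=-1))
im=get_image('side');cv2.imwrite('pics/s13.png',cv2.resize(im[150:280,260:420],None,fx=5,fy=4.5))
E
```

```text
clock: 13.15
eef_pos: [484.4, 317.3, 82.0]
tool_rot: [-1.604, 0.956, 3.048]
force: [-0.6, -0.5, -0.3]
width: 22.5
sgn 1 rotvec [ 0.007 -0.018 -0.013] deg 1.3
sgn -1 rotvec [-3.135  0.02  -0.028] deg 179.6
shift tool now [10.7  2.3  1.8] world [ -4.4  -1.3 -10.1] shift in target(+): [10.7  2.4  1.6]
clock 13.20 q [-0.61  1.04  0.33  1.36 -0.54  1.41 -1.73] F [-0.6  0.  -0.3] w 22.9 eef [484.  316.9  81.3]
```

View pics/w13.png

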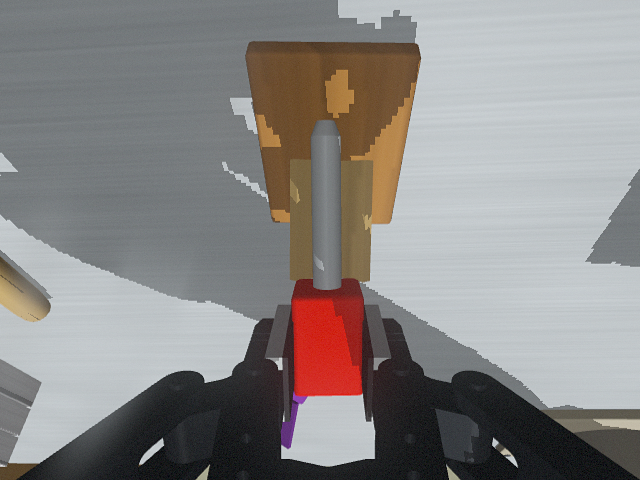

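View pics/s13.png

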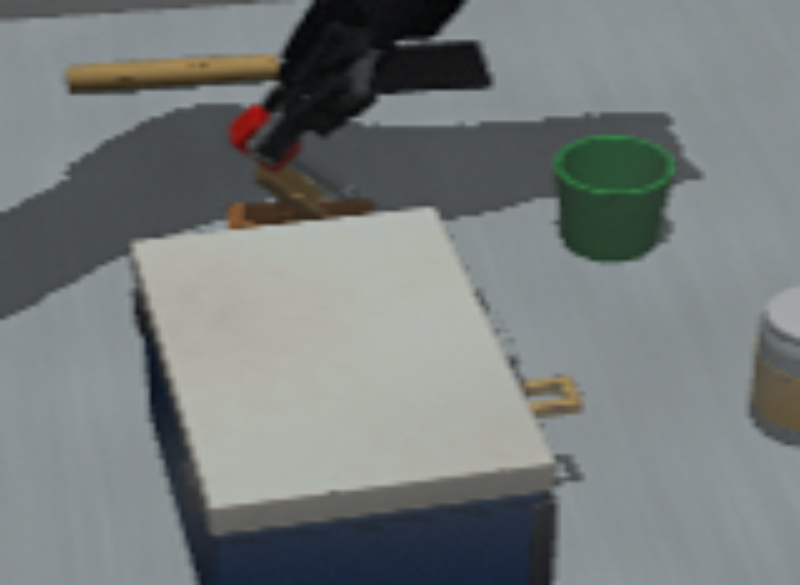

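```bash
python3 - <<'E'
from inhand import *
from tr import *
import pickle;p,s=pickle.load(open('w13.p','rb'))
r=R.from_euler('xyz',s['tool_rot'])
tip=s['eef_pos']+r.apply([12.5,73.5,0]);sh=s['eef_pos']+r.apply([4.6,17.8,0]);print('model tip',tip,'sh',sh)
q=cam('side');print(tri([ray(p,325,123),ray(q,330,193.3)]), proj(q,tip),proj(q,sh))
w=np.radians(-3.5);a=np.array([np.cos(w),np.sin(w)])
print('want tip',np.r_[np.array([506.2,314])+25.6*a,16.4],'sh',np.r_[np.array([506.2,314])-14*a,56])
print('side proj rest corners',[proj(q,np.r_[np.array([506.2,314])+o*a+l*np.array([-a[1],a[0]]),z]).round(1) for o,l,z in[(-45,-30,10),(45,-30,10),(-14,0,56),(-14,-13,62)]], )
print('crop->', (np.array([proj(q,s['eef_pos']+r.apply([8,yy,z])) for yy in(-11,11) for z in(-20,-12)])-[260,150])*[5,4.5])
print((proj(q,sh)-[260,150])*[5,4.5],(proj(q,tip)-[260,150])*[5,4.5])
E
```

```text
model tip [537.20508526 314.83954726  29.40284202] sh [496.30351567 316.811549    67.97838886]
[536.6458215  315.40160943  31.02743373] [330.30921608 193.92304588] [316.43450387 183.83980933]
want tip [531.75225084 312.43715739  16.4       ] sh [492.22611282 314.85467955  56.        ]
side proj rest corners [array([305.8, 206.7]), array([335.9, 205.2]), array([315.2, 187.7]), array([315.4, 188.4])]
crop-> [[237.07000552 119.76311585]
 [237.61402494 126.39308597]
 [267.81320704 134.64590221]
 [268.46800933 141.29566551]]
[282.17251936 152.27914201] [351.54608041 197.65370644]
```

```bash
python3 - <<'E'
from tr import *
import pickle;p,s=pickle.load(open('w13.p','rb'))
w=np.radians(-3.5);a=np.array([np.cos(w),np.sin(w)]);b=np.array([-a[1],a[0]])
def rp(o,l,z): return np.r_[np.array([506.2,314])+o*a+l*b,z]
for n,o,l,z in[('near base',-45,30,10),('near base',-45,-30,10),('far',45,30,10),('far',45,-30,10)]: print(n,proj(p,rp(o,l,z)).round(0))
c=.7071
def ch(al,pe,l): return rp(-14+c*al+c*pe,l,56-c*al+c*pe)
for al in(0,46):
  for pe in(6,):
    for l in(16,13,-13,-16): print('lip',al,pe,l,proj(p,ch(al,pe,l)).round(0))
im=cv2.imread('pics/w13.png');cv2.imwrite('pics/w13c.png',cv2.resize(im[140:420,240:420],None,fx=2.1,fy=2.1,interpolation=cv2.INTER_CUBIC))
E
```

```text
near base [274. 220.]
near base [394. 221.]
far [245.  47.]
far [426.  48.]
lip 0 6 16 [289. 264.]
lip 0 6 13 [297. 265.]
lip 0 6 -13 [368. 266.]
lip 0 6 -16 [377. 266.]
lip 46 6 16 [289. 135.]
lip 46 6 13 [297. 135.]
lip 46 6 -13 [371. 136.]
lip 46 6 -16 [380. 136.]
```

View pics/w13c.png

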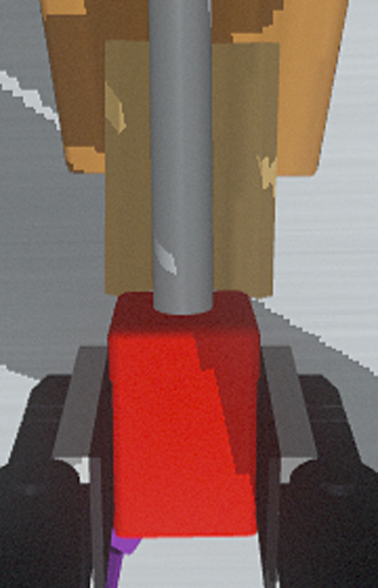

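```bash
python3 - <<'E'
from tr import *
q=cam('side');sc=cam('scene')
w=np.radians(-3.5);a=np.array([np.cos(w),np.sin(w)]);b=np.array([-a[1],a[0]])
def rp(o,l,z): return np.r_[np.array([506.2,314])+o*a+l*b,z]
c=.7071
def ch(al,pe,l): return rp(-14+c*al+c*pe,l,56-c*al+c*pe)
for al,pe,l in[(0,6,-15),(0,6,15),(0,-7,0),(46,6,-15),(46,6,15),(0,3,-16),(46,3,-16),(46,-7,0)]:
    print(al,pe,l,'side crop',((proj(q,ch(al,pe,l))-[260,150])*[5,4.5]).round(0),'scene crop',((proj(sc,ch(al,pe,l))-[390,270])*8).round(0))
im=cv2.imread('pics/side0.png');cv2.imwrite('pics/s0r.png',cv2.resize(im[170:215,290:350],None,fx=10,fy=10,interpolation=cv2.INTER_CUBIC))
for al,pe,l in[(0,6,-15),(0,6,15),(0,-7,0),(46,6,-15),(46,6,15),(0,-7,0)]: print(((proj(q,ch(al,pe,l))-[290,170])*10).round(0))
E
```

```text
0 6 -15 side crop [285. 176.] scene crop [235. 153.]
0 6 15 side crop [282. 152.] scene crop [324. 189.]
0 -7 0 side crop [268. 176.] scene crop [283. 160.]
46 6 -15 side crop [340. 215.] scene crop [184. 279.]
46 6 15 side crop [337. 190.] scene crop [272. 316.]
0 3 -16 side crop [281. 180.] scene crop [233. 149.]
46 3 -16 side crop [337. 219.] scene crop [182. 275.]
46 -7 0 side crop [323. 215.] scene crop [232. 285.]
[269. 192.]
[263. 137.]
[236. 192.]
[381. 278.]
[373. 223.]
[236. 192.]
```

View pics/s0r.png

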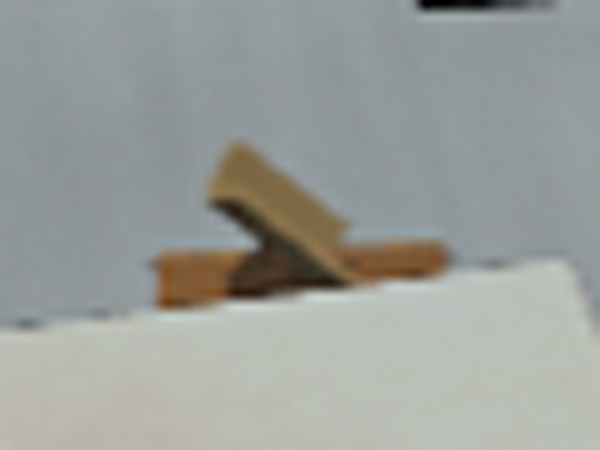

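```bash
python3 - <<'E'
from tr import *
import pickle;p,s=pickle.load(open('w13.p','rb'))
p9,_=pickle.load(open('w9.p','rb'))
q=cam('side');sc=cam('scene')
w=np.radians(-3.5);a=np.array([np.cos(w),np.sin(w)]);b=np.array([-a[1],a[0]])
def loc(X):
    d=X[:2]-[506.2,314];o=d@a;l=d@b;z=X[2];return 'x %.1f l %.1f z %.1f al %.1f pe %.1f'%(o,l,z,((o+14)-(z-56))*.7071,((o+14)+(z-56))*.7071)
def c0(u,v):return ray(q,290+u/10-.45,170+v/10-.45)
def cs(u,v):return ray(sc,390+u/8-.44,270+v/8-.44)
P={'far upper':(290,281,240,142),'near upper':(370,281,212,192),'far lower':(290,160,350,222),'near lower':(372,161,355,280)}
for n,(u,v,x,y) in P.items(): print(n,'side+wrist13',loc(tri([ray(p,u,v),c0(x,y)])))
Q={'far upper':(272,201),'near upper':(345,198),'far lower':(270,91),'near lower':(345,91)}
for n in P: print(n,'wrist9+wrist13',loc(tri([ray(p9,*Q[n]),ray(p,*P[n][:2])])),'| w9+side',loc(tri([ray(p9,*Q[n]),c0(*P[n][2:])])))
E
```

```text
far upper side+wrist13 x -18.5 l 15.7 z 61.1 al -6.8 pe 0.4
near upper side+wrist13 x -26.5 l -13.6 z 59.2 al -11.1 pe -6.6
far lower side+wrist13 x 14.1 l 15.7 z 30.1 al 38.2 pe 1.6
near lower side+wrist13 x 13.4 l -14.2 z 29.2 al 38.3 pe 0.4
far upper wrist9+wrist13 x -16.2 l 16.1 z 63.4 al -6.8 pe 3.6 | w9+side x -18.5 l 16.3 z 60.6 al -6.4 pe 0.0
near upper wrist9+wrist13 x -14.4 l -14.0 z 63.9 al -5.9 pe 5.3 | w9+side x -25.7 l -13.1 z 58.3 al -9.9 pe -6.6
far lower wrist9+wrist13 x 12.2 l 16.1 z 28.7 al 37.9 pe -0.8 | w9+side x 14.0 l 15.5 z 30.3 al 38.0 pe 1.6
near lower wrist9+wrist13 x 9.6 l -14.6 z 25.9 al 38.0 pe -4.6 | w9+side x 13.3 l -14.9 z 29.7 al 37.9 pe 0.7
```

The fingertip corner met the channel lips, which run about 6 mm further up the slope than modelled: the force was vertical and the shank still hung above its seat. I'll shift the pin up the slope and then lower it again, watching the force.

```bash
python3 -m handwheel '-1 3 -6 2 0 0 -0.01;-1 1 -3 1 0 0 0;-1 0 0 0 0 0 0';python3 - <<'E'
from tr import *
need(*rest_tgt(dz=4.6,dx=-2.5))
E
```

```text
clock: 13.55
eef_pos: [473.3, 314.0, 79.0]
tool_rot: [-1.599, 0.944, 3.052]
force: [0.5, 0.3, -0.7]
width: 22.8
sgn 1 rotvec [ 0.005 -0.017 -0.002] deg 1.0
sgn -1 rotvec [-3.136e+00  3.000e-03 -2.600e-02] deg 179.7
shift tool now [ 0.7  6.2 -2. ] world [ 4.7  1.7 -4.2] shift in target(+): [ 0.7  6.2 -2. ]
clock 13.55 q [-0.62  1.04  0.32  1.38 -0.54  1.4  -1.72] F [ 0.5  0.3 -0.7] w 22.8 eef [473.3 314.   79. ]
```

```bash
python3 -m handwheel '-1 3 3 -1 0 0 0';python3 -m handwheel '-1 2 3 0 0 0 0';python3 -m handwheel '-1 1 1 0 0 0 0'; python3 - <<'E'
from tr import *
need(*rest_tgt(dz=4.6,dx=-2.5))
s=ctrl.read_state();p=cam('wrist');im=get_image('wrist');cv2.imwrite('pics/w14.png',im)
im=get_image('side');cv2.imwrite('pics/s14.png',cv2.resize(im[170:215,290:350],None,fx=10,fy=10,interpolation=cv2.INTER_CUBIC))
E
```

```text
clock: 13.65
eef_pos: [473.6, 314.8, 74.3]
tool_rot: [-1.598, 0.943, 3.053]
force: [-0.4, -0.6, 0.1]
width: 22.5
clock: 13.75
eef_pos: [472.0, 315.5, 72.0]
tool_rot: [-1.598, 0.935, 3.054]
force: [-5.8, 0.4, 15.8]
width: 23.0
clock: 13.85
eef_pos: [470.8, 315.8, 71.1]
tool_rot: [-1.598, 0.931, 3.054]
force: [2.1, -1.3, 7.1]
width: 22.7
sgn 1 rotvec [ 0.006 -0.016  0.011] deg 1.2
sgn -1 rotvec [-3.136 -0.017 -0.025] deg 179.7
shift tool now [-7.2  3.6 -0.4] world [ 7.2 -0.1  3.7] shift in target(+): [-7.2  3.7 -0.3]
clock 13.85 q [-0.61  1.05  0.32  1.38 -0.55  1.4  -1.72] F [ 2.1 -1.3  7.1] w 22.7 eef [470.8 315.8  71.1]
```

View pics/w14.png

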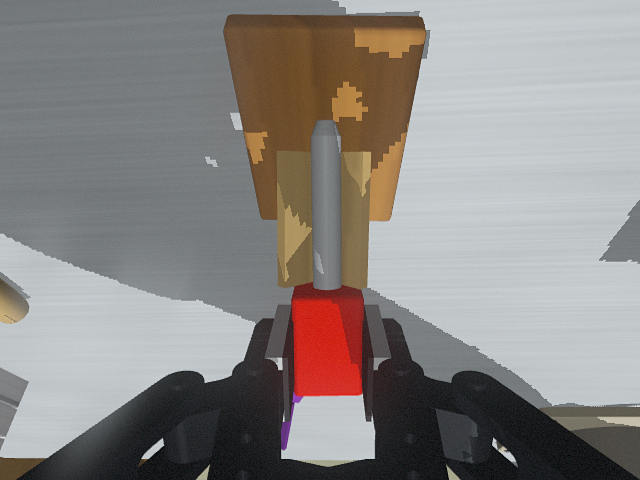

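View pics/s14.png

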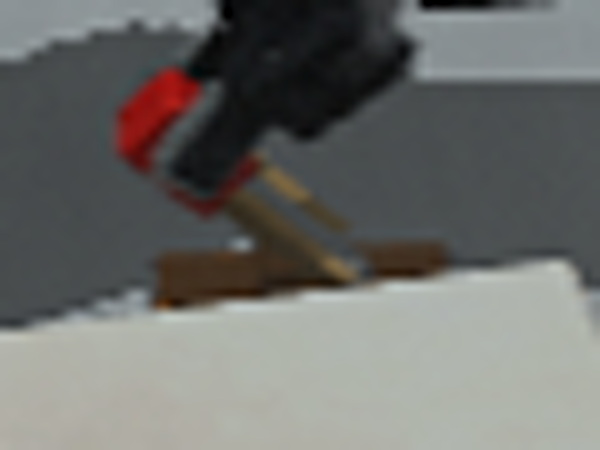

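Now the shank sits between the lips and the shoulder is at the channel's upper end, with light contact. Easing off and letting go.

```bash
python3 -m handwheel '-1 -1 0 -1 0 0 0;-0.3 0 0 0 0 0 0;-0.3 0 0 0 0 0 0;-0.2 0 0 0 0 0 0;-0.2 0 0 0 0 0 0;-0.1 0 0 0 0 0 0;0.1 0 0 0 0 0 0'; python3 - <<'E'
from tr import *
need(*rest_tgt(dz=4.6,dx=-2.5))
s=ctrl.read_state();p=cam('wrist');im=get_image('wrist');cv2.imwrite('pics/w15.png',im)
im=get_image('side');cv2.imwrite('pics/s15.png',cv2.resize(im[170:215,290:350],None,fx=10,fy=10,interpolation=cv2.INTER_CUBIC))
E
```

```text
clock: 14.65
eef_pos: [471.0, 316.7, 69.8]
tool_rot: [-1.596, 0.93, 3.056]
force: [0.5, 0.6, -0.2]
width: 46.7
sgn 1 rotvec [ 0.005 -0.015  0.013] deg 1.1
sgn -1 rotvec [-3.136 -0.02  -0.023] deg 179.7
shift tool now [-8.2  2.7  0.5] world [ 7.  -1.   4.9] shift in target(+): [-8.2  2.8  0.6]
clock 14.65 q [-0.61  1.05  0.32  1.38 -0.55  1.4  -1.72] F [ 0.5  0.6 -0.2] w 46.7 eef [471.  316.7  69.8]
```

View pics/w15.png

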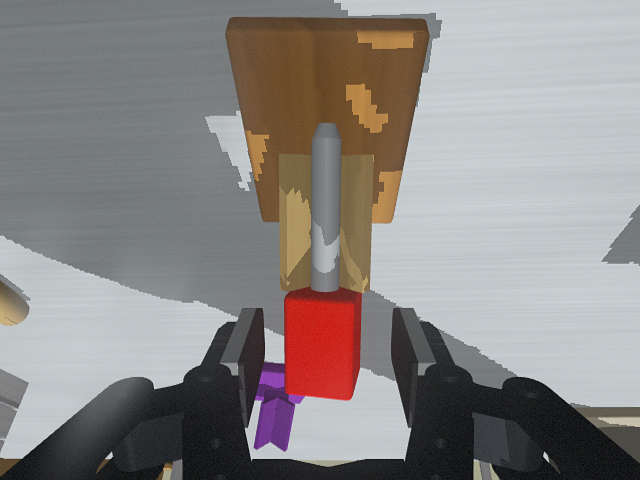

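View pics/s15.png

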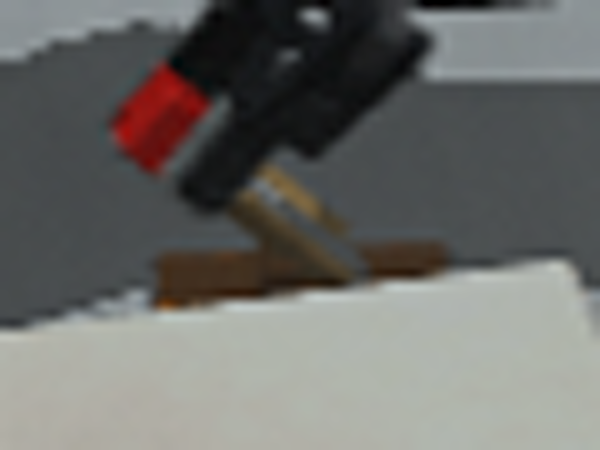

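Pin stays in the channel with the fingers clear. Retreating along the tool axis to look.

```bash
python3 -m handwheel '0.1 -40 0 -1 0 0 0;0.1 -45 0 0 0 0 0;0.1 -30 0 0 0 0 0;0.1 0 0 0 0 0 0;0.1 0 0 0 0 0 0'; python3 - <<'E'
from tr import *
s=ctrl.read_state();p=cam('wrist');im=get_image('wrist');cv2.imwrite('pics/w16.png',im)
import pickle;pickle.dump((p,s),open('w16.p','wb'))
im=get_image('side');cv2.imwrite('pics/s16.png',cv2.resize(im[170:215,290:350],None,fx=10,fy=10,interpolation=cv2.INTER_CUBIC))
print(s['clock'],s['eef_pos'])
E
```

```text
clock: 15.25
eef_pos: [539.8, 311.7, 164.0]
tool_rot: [-1.592, 0.926, 3.06]
force: [-0.6, 0.3, -0.6]
width: 46.9
15.25 [539.79505318 311.70962163 163.96116813]
```

View pics/w16.png

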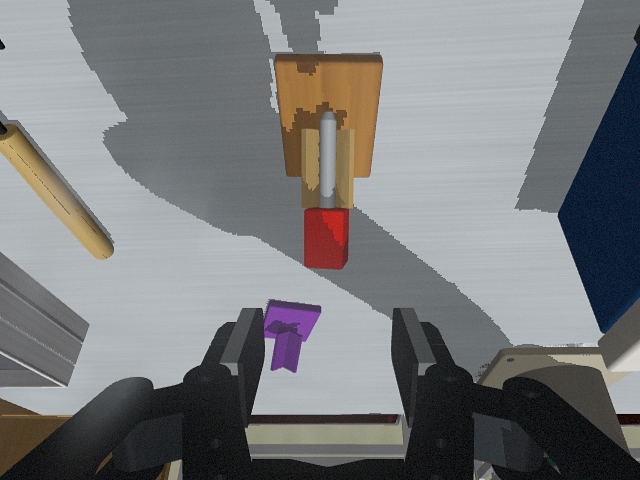

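View pics/s16.png

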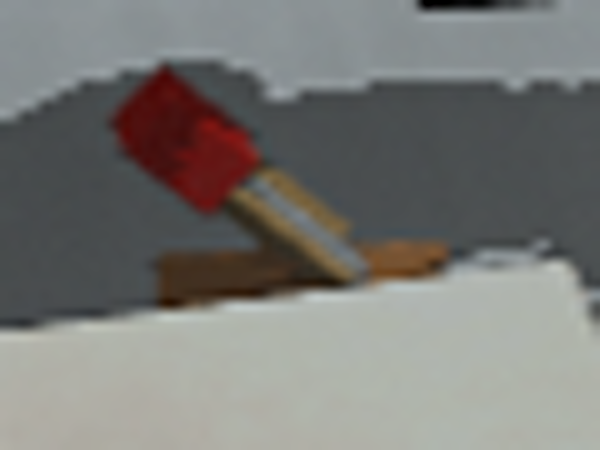

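```bash
python3 - <<'E'
from tr import *
import pickle;p,s=pickle.load(open('w16.p','rb'))
q=cam('side')
def c0(u,v):return ray(q,290+u/10-.45,170+v/10-.45)
tip=tri([ray(p,328,114),c0(358,276)]);print('tip',tip)
# top rear corners & top front: wrist rear far(left,l+)=(306,267); side (165,65)
rf=tri([ray(p,306,267),c0(165,65)]);ff=tri([ray(p,305,208),c0(258,150)]);rn=tri([ray(p,346,268),c0(113,118)]);fn=tri([ray(p,349,208),c0(208,165)])
print('rear far top',rf,'front far top',ff,'rear near top',rn)
print(ff-rf,rn-rf,np.linalg.norm(ff-rf),np.linalg.norm(rn-rf))
w=np.radians(-3.5);a=np.array([np.cos(w),np.sin(w)]);b=np.array([-a[1],a[0]])
d=np.array([.7071*a[0],.7071*a[1],-.7071]);n=np.array([.7071*a[0],.7071*a[1],.7071])
print('sh from tip',tip-56*d,'grip ctr',tip-74*d,'grip ctr from top mid rear',(rf+rn)/2+18*d-12*n)
# least squares fit of shoulder pos (3) + yaw using wrist pixels only + side
O_=[('w',1,56,0,0,328,114),('w',0,0,12,12,305,208),('w',0,0,12,-12,349,208),('w',0,-36,12,12,306,267),('w',0,-36,12,-12,346,268)]
def f(x):
    sh=x[:3];yw=x[3];el=x[4];aa=np.array([np.cos(yw),np.sin(yw),0]);bb=np.array([-aa[1],aa[0],0]);z=np.array([0,0,1])
    dd=np.cos(el)*aa-np.sin(el)*z;nn=np.sin(el)*aa+np.cos(el)*z
    e=[]
    for _,_,al,pe,l,u,v in O_: e+=list(proj(p,sh+al*dd+pe*nn+l*bb)-[u,v])
    e+=list((proj(q,sh+56*dd)-[290+35.8-.45,170+27.6-.45])*1)
    e+=list((proj(q,sh-36*dd+12*nn+12*bb)-[290+16.5-.45,170+6.5-.45])*1)
    return e+[20*(el-np.pi/4)]
o=least_squares(f,[485,316,58,-.06,.785]);print(o.x.round(2),np.degrees(o.x[3:]),np.round(o.fun,1))
E
```

```text
tip [522.01466146 313.9357366   19.74815096]
rear far top [467.38317062 329.50837929  90.12653251] front far top [492.38036303 327.29452444  62.14795162] rear near top [451.05163898 307.41403147  84.26843124]
[ 24.9971924   -2.21385484 -27.9785809 ] [-16.33153164 -22.09434782  -5.85810128] 37.584062714916406 28.092641062172408
sh from tip [482.49091897 316.35311225  59.34575096] grip ctr [469.78685888 317.13012585  72.07355096] grip ctr from top mid rear [463.4520915  318.20220084  65.98448188]
[ 4.8107e+02  3.1666e+02  5.5660e+01 -7.0000e-02  8.1000e-01] [-3.89212169 46.63010551] [ 0.1 -1.4  1.4 -0.2 -1.7  0.3  0.1  0.9  0.1  0.4 -0.8  1.4 -0.5 -0.
  0.6]
```

```bash
python3 - <<'E'
from tr import *
import pickle;p,s=pickle.load(open('w16.p','rb'))
C=np.array([onz(p,u,v,10) for u,v in [(288,176),(371,176),(383,58),(274,58)]]);print(C.round(1),C.mean(0))
q=cam('side');im=cv2.imread('pics/side0.png')
print(proj(q,[460.4,287.1,10]),proj(q,[464.1,346.1,10]),proj(q,[552.2,340.7,10]))
# side0 crop: base far-left top corner (160,250), far-right (447,243)
for u,v in[(158,255),(447,243)]: print(onz(q,290+u/10-.45,170+v/10-.45,10))
E
```

```text
[[462.  346.5  10. ]
 [459.  287.2  10. ]
 [549.8 282.5  10. ]
 [553.1 341.4  10. ]] [505.957554   314.36481708  10.        ]
[306.12712153 206.65146409] [305.32875909 195.63184553] [334.04306929 194.16916413]
[464.49360157 349.27668526  10.        ]
[553.08015295 342.34965892  10.        ]
```

```bash
python3 - <<'E'
from tr import *
import pickle;p,s=pickle.load(open('w16.p','rb'))
q=cam('side')
O_=[(56,0,0,328,114),(0,12,12,305,208),(0,12,-12,349,208),(-36,12,12,306,267),(-36,12,-12,346,268)]
for use in (0,1):
  def f(x):
    sh=x[:3];yw=x[3];el=x[4];ro=x[5];aa=np.array([np.cos(yw),np.sin(yw),0]);bb=np.array([-aa[1],aa[0],0]);z=np.array([0,0,1])
    dd=np.cos(el)*aa-np.sin(el)*z;nn=np.sin(el)*aa+np.cos(el)*z
    n2=np.cos(ro)*nn+np.sin(ro)*bb;b2=np.cos(ro)*bb-np.sin(ro)*nn
    e=[]
    for al,pe,l,u,v in O_: e+=list(proj(p,sh+al*dd+pe*n2+l*b2)-[u,v])
    if use:
        for (al,pe,l),(u,v) in {(-36,12,12):(165,65),(0,-12,-12):(208,212),(0,12,12):(260,155),(-36,12,-12):(112,120)}.items():
            e+=list(proj(q,sh+al*dd+pe*n2+l*b2)-[290+u/10-.45,170+v/10-.45])
    return e+[60*(el-np.pi/4)]
  o=least_squares(f,[485,316,58,-.06,.785,0]);x=o.x;print(use,x.round(2),'deg',np.degrees(x[3:]).round(1),np.round(o.fun,1))
E
```

```text
0 [ 4.7901e+02  3.1689e+02  5.3840e+01 -7.0000e-02  7.9000e-01 -1.0000e-02] deg [-4.  45.4 -0.4] [ 0.1 -0.8  1.7  0.1 -1.9  0.6  0.3  0.3 -0.2 -0.2  0.4]
1 [ 4.7978e+02  3.1773e+02  5.4370e+01 -9.0000e-02  7.9000e-01 -1.0000e-01] deg [-5.2 45.1 -5.5] [-0.1 -1.2  2.2  0.  -1.5  0.7  0.   0.7 -0.6 -0.3 -0.9  0.2 -2.3  2.
 -1.6 -1.7  3.9 -0.4  0.1]
```

The pin looks seated, but my fitted shoulder position is about 11 mm off the nominal rest_top. Before moving on I'll check that with a near-vertical wrist view, since the regrasp needs the tool down anyway.

```bash
python3 - <<'E'
from tr import *
X,Z=dirs(90,-3.5);need([430,318,190],X,Z)
E
```

```text
sgn 1 rotvec [ 0.001 -0.013  0.646] deg 37.0
sgn -1 rotvec [-2.978 -0.997 -0.02 ] deg 180.0
shift tool now [  44.9 -103.2    0.4] world [-109.2    6.3   26.3] shift in target(+): [ -26.3 -109.4    0.3]
clock 15.35 q [-0.56  1.03  0.34  1.11 -0.51  1.67 -1.8 ] F [-0.4 -0.4 -0.6] w 46.9 eef [539.2 311.7 163.7]
```

```bash
python3 -m handwheel '0.1 -15 -20 0 0 0 0.14;0.1 -15 -25 0 0 0 0.14;0.1 0 -30 0 0 0 0.14;0.1 0 -30 0 0 0 0.14;0.1 0 -30 0 0 0 0.1;0.1 0 0 0 0 0 0;0.1 0 0 0 0 0 0'; python3 - <<'E'
from tr import *
s=ctrl.read_state();p=cam('wrist');im=get_image('wrist');cv2.imwrite('pics/w17.png',im)
import pickle;pickle.dump((p,s),open('w17.p','wb'))
im=get_image('scene');cv2.imwrite('pics/sc17.png',cv2.resize(im[270:330,390:450],None,fx=9,fy=9,interpolation=cv2.INTER_CUBIC))
X,Z=dirs(90,-3.5);need([430,318,190],X,Z)
E
```

```text
clock: 16.05
eef_pos: [410.2, 314.0, 210.6]
tool_rot: [-0.112, 1.561, -1.738]
force: [1.0, 0.4, 0.4]
width: 47.2
sgn 1 rotvec [0.004 0.011 0.002] deg 0.6
sgn -1 rotvec [-3.138e+00 -3.000e-03  1.700e-02] deg 179.8
shift tool now [20.1 18.2 -5.5] world [ 18.4   4.2 -20.2] shift in target(+): [20.2 18.1 -5.4]
clock 16.15 q [-1.07  0.53  0.54  1.92 -0.37  0.79 -1.96] F [0.1 0.1 0.3] w 46.6 eef [411.6 313.8 210.2]
```

View pics/w17.png

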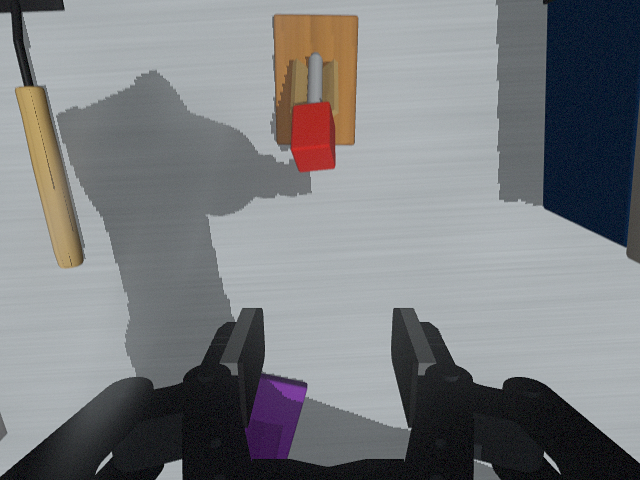

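View pics/sc17.png

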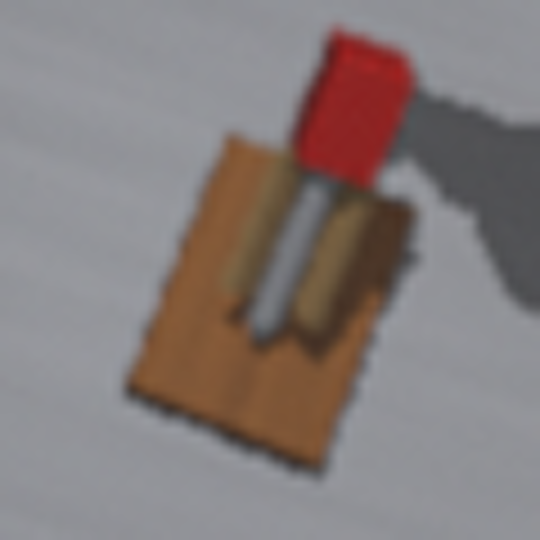

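```bash
python3 - <<'E'
from tr import *
import pickle;p,s=pickle.load(open('w17.p','rb'));p16,_=pickle.load(open('w16.p','rb'))
sc=cam('scene');q=cam('side')
P=lambda u,v:(390+u/9-.44,270+v/9-.44)
for z in(13,16.4,20): print(z,'tip scene',onz(sc,*P(262,340),z).round(1),'w17',onz(p,315,54,z).round(1),'w16',onz(p16,328,112,z).round(1))
print('tri',tri([ray(sc,*P(262,340)),ray(p,315,54),ray(p16,328,112)]))
C=np.array([onz(p,u,v,10) for u,v in [(274,16),(357,16),(355,144),(276,143)]]);print('base',C.round(1),C.mean(0))
C=np.array([onz(sc,*P(u,v),10) for u,v in [(230,133),(414,207),(322,465),(130,382)]]);print('base scene',C.round(1),C.mean(0))
w=np.radians(-4);a=np.array([np.cos(w),np.sin(w)]);b=np.array([-a[1],a[0]])
E_=np.array([506.2,314.2])
R0=lambda o,l,z:np.r_[E_+o*a+l*b,z]
for n,c,k in(('w17',p,None),('scene',sc,1),('w16',p16,None)):
    f=lambda X:(proj(c,X) if k is None else (proj(c,X)-[390,270])*9+4).round(0)
    print(n,'exp tip',f(R0(25.6,0,16.4)),'exp shoulder top edge',f(R0(-14+8.5,-12,64.5)),f(R0(-14+8.5,12,64.5)),'rear top',f(R0(-14-25.5+8.5,-12,56+25.5+8.5)),f(R0(-14-25.5+8.5,12,90)))
E
```

```text
13 tip scene [522.1 313.8  13. ] w17 [522.9 314.3  13. ] w16 [518.4 314.2  13. ]
16.4 tip scene [523.7 313.7  16.4] w17 [522.5 314.2  16.4] w16 [521.  314.   16.4]
20 tip scene [525.4 313.5  20. ] w17 [522.2 314.2  20. ] w16 [523.8 313.7  20. ]
tri [522.79525051 313.92083326  17.22108904]
base [[549.2 341.5  10. ]
 [546.1 283.2  10. ]
 [458.1 287.7  10. ]
 [462.2 348.1  10. ]] [503.91959681 315.12686253  10.        ]
base scene [[459.6 287.4  10. ]
 [463.1 344.5  10. ]
 [551.8 340.3  10. ]
 [547.2 282.   10. ]] [505.44057835 313.536554    10.        ]
w17 exp tip [317.  40.] exp shoulder top edge [335.  84.] [296.  84.] rear top [335. 130.] [294. 129.]
scene exp tip [250. 363.] exp shoulder top edge [277. 186.] [358. 220.] rear top [324.  73.] [405. 106.]
w16 exp tip [330.  96.] exp shoulder top edge [349. 197.] [307. 196.] rear top [348. 259.] [307. 259.]
```

Three views put the tip at (522.8, 313.9, 17.2). That is about 8 mm from nominal, inside the 12 mm limit, and the shoulder sits on the observed channel end, so the pin is seated. Next I'll check reach for the tilted insertion and compute the regrasp.

```bash
python3 - <<'E'
from tr import *
q0=ctrl.read_state()['qpos']
for z in (100,170,200):
  e=ik(np.array([597,33.5,z]),T(*dirs(135,4.2)),6,q0=q0);print(z,'%.1f %.1f'%e[:2],e[2].round(2))
X,Z=dirs(90,-4);need([468.5,317.6,130],X,Z)
E
```

```text
100 0.0 0.0 [-0.23  1.21  0.39  0.97 -0.27  1.8  -1.39]
170 0.0 0.0 [-0.24  1.13  0.4   0.95 -0.26  1.9  -1.38]
200 0.6 0.1 [-0.12  1.07  0.06  0.93 -0.05  1.92 -1.56]
sgn 1 rotvec [0.012 0.011 0.002] deg 0.9
sgn -1 rotvec [-3.129e+00 -3.000e-03  1.700e-02] deg 179.3
shift tool now [80.  56.7 -7.9] world [ 56.9   3.8 -80.2] shift in target(+): [80.2 56.5 -7.8]
clock 16.15 q [-1.07  0.53  0.54  1.92 -0.37  0.79 -1.96] F [0.1 0.1 0.3] w 46.6 eef [411.6 313.8 210.2]
```

```bash
python3 -m handwheel '0.1 25 18 -3 0.01 0.01 0.07;0.1 25 18 -3 0 0 0.07;0.1 15 12 -2 0 0 0;0.1 0 0 0 0 0 0;0.1 0 0 0 0 0 0'; python3 - <<'E'
from tr import *
X,Z=dirs(82,-4);need([468.5,317.6,71.6],X,Z)
p=cam('wrist');im=get_image('wrist');cv2.imwrite('pics/w18.png',im)
print(proj(p,[470.6,317.5,69.5]))
E
```

```text
clock: 16.65
eef_pos: [473.4, 315.4, 144.6]
tool_rot: [1.56, 1.425, -0.087]
force: [0.0, -1.2, 0.1]
width: 47.0
sgn 1 rotvec [-0.007  0.003 -0.006] deg 0.5
sgn -1 rotvec [ 3.135 -0.009 -0.004] deg 179.6
shift tool now [ 71.5 -15.6  -1.9] world [ -4.9   2.2 -73. ] shift in target(+): [ 71.6 -15.2  -1.8]
clock 16.65 q [-1.03  0.65  0.51  1.95 -0.42  0.52 -1.92] F [ 0.  -1.2  0.1] w 47.0 eef [473.4 315.4 144.6]
[322.81108038 287.74270606]
```

View pics/w18.png

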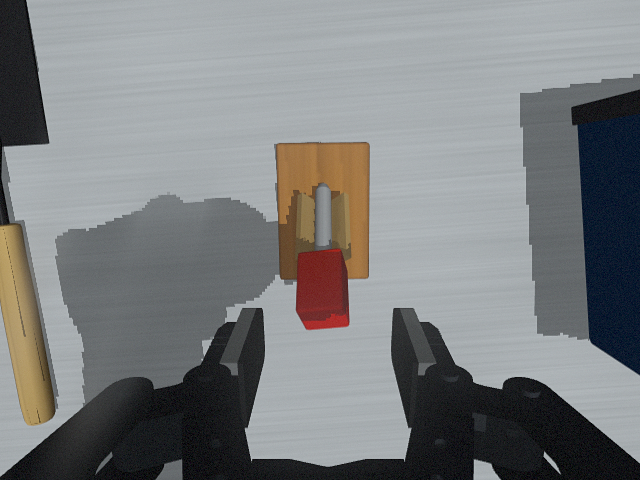

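```bash
python3 -m handwheel '0.1 0 -14 -2 0 0 0;0.1 20 -1 0 0 0 0;0.1 20 0 0 0 0 0;0.1 15 0 0 0 0 0;0.1 0 0 0 0 0 0;0.1 0 0 0 0 0 0'; python3 - <<'E'
from tr import *
X,Z=dirs(82,-4);need([468.5,317.6,71.6],X,Z)
E
```

```text
clock: 17.3
eef_pos: [462.5, 320.7, 90.5]
tool_rot: [1.599, 1.425, -0.047]
force: [-0.0, 0.4, -0.4]
width: 46.6
sgn 1 rotvec [-0.006 -0.003 -0.006] deg 0.5
sgn -1 rotvec [ 3.135 -0.009  0.005] deg 179.6
shift tool now [19.6  3.4  2.8] world [  6.   -3.1 -18.9] shift in target(+): [19.6  3.5  2.7]
clock 17.30 q [-0.99  0.73  0.42  2.   -0.48  0.39 -1.89] F [-0.   0.4 -0.4] w 46.6 eef [462.5 320.7  90.5]
```

```bash
python3 -m handwheel '0.1 8 3 3 0 0 0;0.1 8 0 0 0 0 0;0.1 3 0 0 0 0 0;0.1 0 0 0 0 0 0'; python3 - <<'E'
from tr import *
X,Z=dirs(82,-4);need([468.5,317.6,71.6],X,Z)
p=cam('wrist');im=get_image('wrist');cv2.imwrite('pics/w19.png',im)
im=get_image('side');cv2.imwrite('pics/s19.png',cv2.resize(im[160:215,280:350],None,fx=9,fy=9,interpolation=cv2.INTER_CUBIC))
E
```

```text
clock: 17.7
eef_pos: [468.5, 318.4, 73.2]
tool_rot: [1.618, 1.423, -0.028]
force: [-0.1, -0.7, -0.5]
width: 47.3
sgn 1 rotvec [-0.006 -0.006 -0.008] deg 0.7
sgn -1 rotvec [ 3.136 -0.013  0.01 ] deg 179.7
shift tool now [ 1.6 -0.2  0.8] world [-0.  -0.8 -1.6] shift in target(+): [ 1.6 -0.2  0.8]
clock 17.70 q [-0.95  0.75  0.38  2.   -0.49  0.35 -1.87] F [-0.1 -0.7 -0.5] w 47.3 eef [468.5 318.4  73.2]
```

View pics/w19.png

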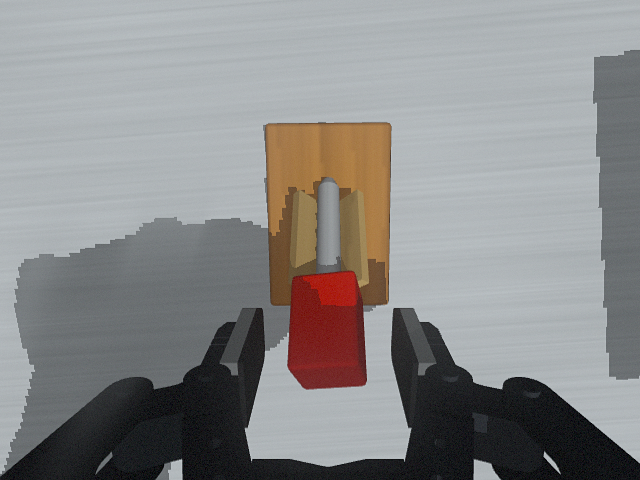

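View pics/s19.png

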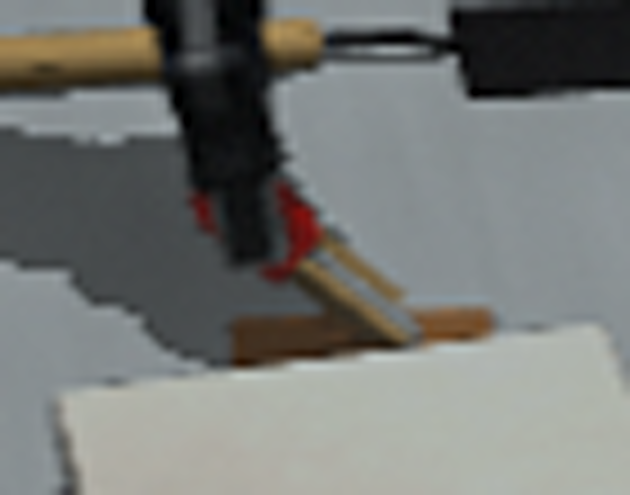

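Fingers straddle the grip squarely. Closing and lifting.

```bash
python3 -m handwheel '-1 0 0 0 0 0 0;-1 0 0 0 0 0 0;-1 0 0 0 0 0 0;-1 0 0 0 0 0 0;-1 0 0 0 0 0 0;-1 -20 3 0 0 0 0;-1 -40 6 0 0 0 0;-1 -45 6 0 0 0 0;-1 -45 0 0 0 0 0;-1 0 0 0 0 0 0'; python3 - <<'E'
from tr import *
X,Z=dirs(127,4.2);need([597,33.5,190],X,Z)
p=cam('wrist');im=get_image('wrist');cv2.imwrite('pics/w20.png',im)
im=get_image('side');cv2.imwrite('pics/s20.png',cv2.resize(im[90:215,250:390],None,fx=5,fy=4.5,interpolation=cv2.INTER_CUBIC))
E
```

```text
clock: 18.8
eef_pos: [460.7, 317.4, 228.0]
tool_rot: [1.601, 1.426, -0.046]
force: [0.7, -0.3, -0.2]
width: 24.3
sgn 1 rotvec [-0.147 -0.042 -0.79 ] deg 46.1
sgn -1 rotvec [ 2.766 -1.155  0.062] deg 171.8
shift tool now [ 59.2 150.3 273. ] world [ 136.3 -283.9  -38. ] shift in target(+): [-38.9 114.8 293.2]
clock 18.80 q [-1.13  0.53  0.62  1.9  -0.34  0.7  -1.99] F [ 0.7 -0.3 -0.2] w 24.3 eef [460.7 317.4 228. ]
```

View pics/w20.png

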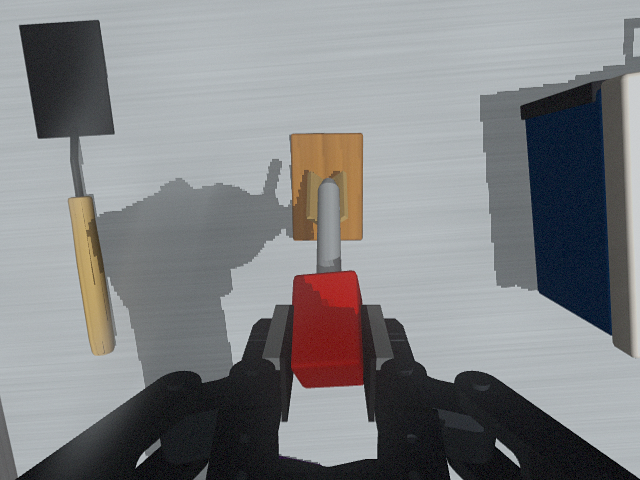

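View pics/s20.png

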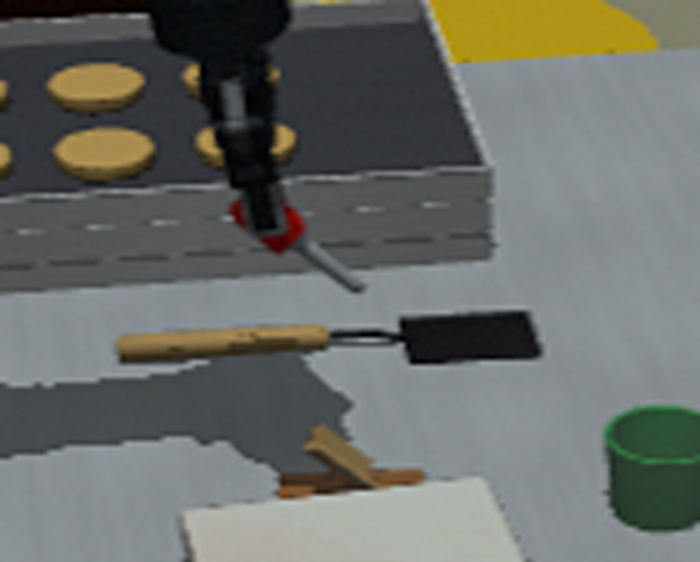

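```bash
python3 - <<'E'
from tr import *
s=ctrl.read_state();p=cam('wrist');q=cam('side');r=Rt()
im=get_image('wrist')
tip=tri([ray(p,328,183),ray(q,322,153.6)]);t=r.inv().apply(tip-s['eef_pos']);print('tip tool',t, 'side proj check')
# expected
d=np.array([.7055,-.049,-.707]);S=np.array([483.3,316.6,56.8]);X,Z=dirs(82,-4);M=T(X,Z)
for c in([468.5,318.4,72.5],): print('expected sh',M.T@(S-c),'tip',M.T@(S+56*d-c),'axis',M.T@d)
c=M.T@(S-np.array([468.5,318.4,72.5]))
for al,pe,l in[(56,0,0),(0,12,12),(0,12,-12),(-36,12,12),(-36,12,-12),(0,0,0)]:
    ax=M.T@d; n=np.array([-ax[1],ax[0],0]);P=c+al*ax+pe*n+np.array([0,0,-l]);print(al,pe,l,proj(p,s['eef_pos']+r.apply(P)).round(0))
E
```

```text
tip tool [59.39790966 46.55422811  0.76236683] side proj check
expected sh [17.6194279  12.55958823  0.76321948] tip [62.33781757 46.26720373  0.74459647] axis [ 7.98542673e-01  6.01921705e-01 -3.32553764e-04]
56 0 0 [328. 179.]
0 12 12 [296. 268.]
0 12 -12 [361. 269.]
-36 12 12 [291. 365.]
-36 12 -12 [366. 365.]
0 0 0 [328. 285.]
```

```bash
python3 - <<'E'
import cv2
im=cv2.imread('pics/w20.png');cv2.imwrite('pics/w20c.png',cv2.resize(im[160:400,270:390],None,fx=2.5,fy=2.5,interpolation=cv2.INTER_CUBIC))
E
```

```text
(no output)
```

View pics/w20c.png

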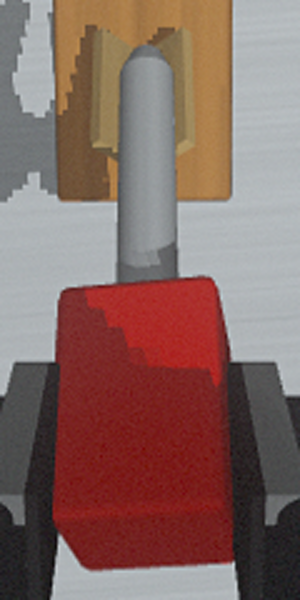

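Pin in hand agrees with the model (axis 37° off the tool axis). Now rotating it to vertical while moving towards the loop, above lid height.

```bash
python3 -m handwheel '-1 -35 5 0 0 0 0;-1 -12 12 35 -0.02 -0.01 -0.13;-1 -10 12 38 -0.02 -0.01 -0.13;-1 -10 12 38 -0.02 -0.01 -0.13;-1 -10 12 38 -0.02 -0.01 -0.13;-1 -8 10 38 -0.02 -0.01 -0.13;-1 -8 10 38 -0.03 0 -0.13;-1 0 0 0 0 0 0'; cat >> tr.py <<'E'
LP=np.array([597.2,33.5,74.])
SH=np.array([17.6,12.6,.76])
def loop_tgt(dz=0,do=0,dl=0,el=127,yaw=4.2,sh=SH):
    X,Z=dirs(el,yaw);return LP+np.r_[do*U+dl*V,dz]-T(X,Z)@np.array(sh),X,Z
E
python3 - <<'E'
from tr import *
need(*loop_tgt(100))
E
```

```text
clock: 19.75
eef_pos: [521.4, 94.7, 290.1]
tool_rot: [-1.55, 0.861, -3.037]
force: [-0.2, -0.5, -1.4]
width: 24.1
sgn 1 rotvec [0.004 0.02  0.064] deg 3.8
sgn -1 rotvec [-3.136 -0.1    0.032] deg 179.8
shift tool now [ 26.3 115.7  65.7] world [ 76.3 -60.4 -94.4] shift in target(+): [ 32.3 114.1  65.9]
clock 19.75 q [-0.42  0.86  0.48  1.22 -0.27  1.85 -1.42] F [-0.2 -0.5 -1.4] w 24.1 eef [521.4  94.7 290.1]
```

```bash
python3 -m handwheel '-1 -10 28 20 0 0.01 0.03;-1 -10 28 20 0 0.01 0.03;-1 -5 28 20 0 0 0;-1 0 0 0 0 0 0;-1 0 0 0 0 0 0'; python3 - <<'E'
from tr import *
need(*loop_tgt(100))
E
```

```text
clock: 20.25
eef_pos: [607.3, 37.4, 239.7]
tool_rot: [-1.584, 0.901, -3.083]
force: [0.0, 0.6, -0.7]
width: 24.1
sgn 1 rotvec [ 0.002 -0.009  0.024] deg 1.4
sgn -1 rotvec [-3.14  -0.037 -0.014] deg 179.9
shift tool now [40.7 19.6  2.8] world [ -9.6  -3.1 -44.1] shift in target(+): [41.1 18.7  2.4]
clock 20.25 q [-0.27  1.02  0.47  0.97 -0.29  1.89 -1.36] F [ 0.   0.6 -0.7] w 24.1 eef [607.3  37.4 239.7]
```

```bash
python3 -m handwheel '-1 20 8 1 0 0 0.02;-1 20 8 1 0 0 0;-1 9 6 1 0 0 0;-1 0 0 0 0 0 0;-1 0 0 0 0 0 0'; python3 - <<'E'
from tr import *
need(*loop_tgt(80))
s=ctrl.read_state();p=cam('wrist');im=get_image('wrist');cv2.imwrite('pics/w21.png',im)
import pickle
im=get_image('side');cv2.imwrite('pics/s21r.png',im);cv2.imwrite('pics/s21.png',cv2.resize(im[150:270,320:440],None,fx=5,fy=5,interpolation=cv2.INTER_CUBIC))
im=get_image('scene');cv2.imwrite('pics/c21r.png',im);cv2.imwrite('pics/c21.png',cv2.resize(im[220:340,250:370],None,fx=5,fy=5,interpolation=cv2.INTER_CUBIC))
pickle.dump((p,s),open('w21.p','wb'))
E
```

```text
clock: 20.75
eef_pos: [592.1, 37.9, 184.3]
tool_rot: [-1.593, 0.918, -3.087]
force: [0.6, 0.7, 0.3]
width: 24.5
sgn 1 rotvec [ 0.007 -0.012  0.007] deg 0.9
sgn -1 rotvec [-3.135 -0.011 -0.018] deg 179.6
shift tool now [3.6 9.4 4.1] world [ 5.6 -3.6 -8.6] shift in target(+): [3.7 9.4 4. ]
clock 20.75 q [-0.29  1.03  0.46  1.1  -0.3   1.74 -1.34] F [0.6 0.7 0.3] w 24.5 eef [592.1  37.9 184.3]
```

View pics/w21.png

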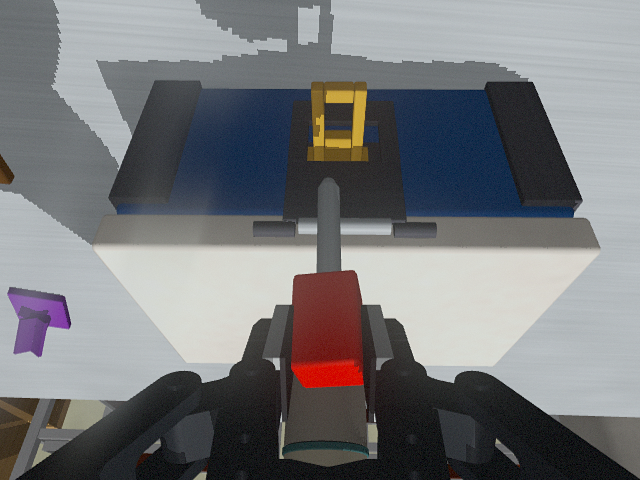

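View pics/s21.png

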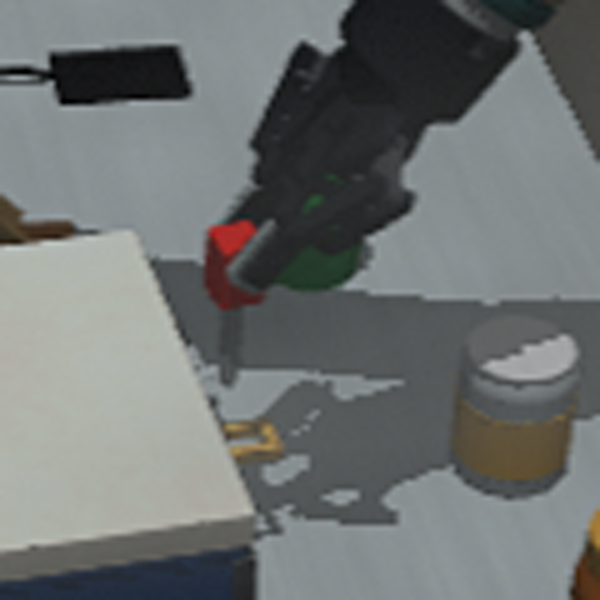

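View pics/c21.png

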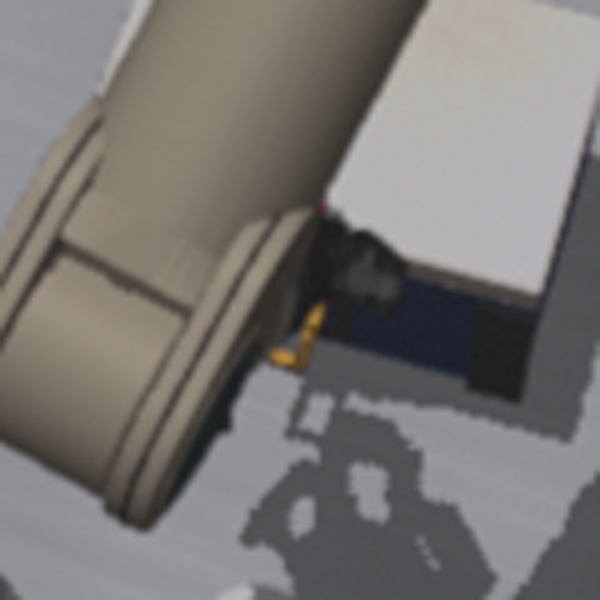

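```bash
python3 - <<'E'
from tr import *
import pickle;p,s=pickle.load(open('w21.p','rb'));q=cam('side');r=R.from_euler('xyz',s['tool_rot'])
tip=tri([ray(p,328,181),ray(q,365.4,226.0)]);print('tip tri',tip,'tool',r.inv().apply(tip-s['eef_pos']))
sh=s['eef_pos']+r.apply(SH);tm=s['eef_pos']+r.apply(SH+56*np.array([.7985,.602,0]));print('model sh',sh,'tip',tm, 'lean',(tm-sh)/56)
f=lambda X:(proj(q,X)-[320,150])*5+2
print('side: model sh',f(sh),'tip',f(tm)); print('wrist model tip',proj(p,tm),'sh',proj(p,sh),'shfront top',[proj(p,s['eef_pos']+r.apply(SH+12*np.array([-.602,.7985,0])+[0,0,k])) for k in(-12,12)])
print('loop hole wrist',[proj(p,LP+np.r_[o*U+l*V,0]).round(0) for o,l in((11,7),(11,-7),(-11,-7),(-11,7))])
E
python3 - <<'E'
import cv2
im=cv2.imread('pics/w21.png');cv2.imwrite('pics/w21c.png',cv2.resize(im[70:300,270:400],None,fx=2.6,fy=2.6,interpolation=cv2.INTER_CUBIC))
E
```

```text
tip tri [589.69311119  37.95254095 108.23708228] tool [61.8455621  44.29453538  0.74287469]
model sh [591.44775126  37.34042545 162.63156899] tip [591.00608522  38.05081669 106.63764186] lean [-0.00788689  0.01268556 -0.99989156]
side: model sh [236.11802939 294.87387678] tip [231.45741019 384.22607199]
wrist model tip [327.9839543 176.5467289] sh [328.1315823  282.34874333] shfront top [array([295.24186229, 265.96411417]), array([361.14566181, 265.96903736])]
loop hole wrist [array([325., 101.]), array([354., 101.]), array([352., 137.]), array([325., 137.])]
```

View pics/w21c.png

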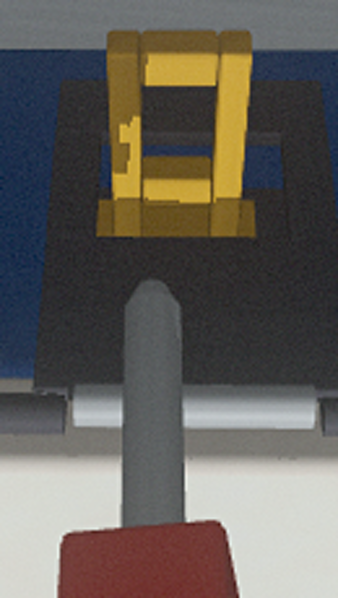

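Model and images agree: tip at column 328 and hole columns 325–353 as predicted, and the pin is vertical within 0.02 rad. Centring over the hole now.

```bash
python3 -m handwheel '-1 -2 4 4 0.007 -0.012 0.007;-1 0 0 0 0 0 0;-1 0 0 0 0 0 0'; python3 - <<'E'
from tr import *
need(*loop_tgt(75))
E
```

```text
clock: 21.2
eef_pos: [598.8, 33.3, 185.1]
tool_rot: [-1.566, 0.93, -3.065]
force: [-0.1, 1.3, -0.3]
width: 24.2
sgn 1 rotvec [-0.001  0.002 -0.005] deg 0.3
sgn -1 rotvec [ 3.14  -0.008 -0.004] deg 179.9
shift tool now [12.2  7.8 -1.1] world [ -1.1   1.  -14.5] shift in target(+): [12.2  7.9 -1.1]
clock 21.20 q [-0.29  1.04  0.47  1.09 -0.3   1.74 -1.34] F [-0.1  1.3 -0.3] w 24.2 eef [598.8  33.3 185.1]
```

```bash
python3 -m handwheel '-1 9 5 -1 0 0 0;-1 6 4 0 0 0 0;-1 0 0 0 0 0 0;-1 0 0 0 0 0 0'; python3 - <<'E'
from tr import *
need(*loop_tgt(66))
s=ctrl.read_state();p=cam('wrist');im=get_image('wrist');cv2.imwrite('pics/w22.png',im)
im2=get_image('side');cv2.imwrite('pics/s22.png',cv2.resize(im2[190:250,350:410],None,fx=9,fy=9,interpolation=cv2.INTER_CUBIC))
cv2.imwrite('pics/w22c.png',cv2.resize(im[70:300,270:400],None,fx=2.6,fy=2.6,interpolation=cv2.INTER_CUBIC))
q=cam('side');r=Rt();sh=s['eef_pos']+r.apply(SH);tm=sh+r.apply(56*np.array([.7985,.602,0]));d=tm[:2]-LP[:2]
print('tip-loop o,l',d@U,d@V,'z',tm[2],'sh',(sh[:2]-LP[:2])@U,(sh[:2]-LP[:2])@V)
print('wrist tip',proj(p,tm),'loop hole wrist zoom',[((proj(p,LP+np.r_[o*U+l*V,0])-[270,70])*2.6).round(0) for o,l in((11,7),(11,-7),(-11,-7),(-11,7))])
f=lambda X:((proj(q,X)-[350,190])*9+4).round(0)
print('side tip',f(tm),'sh',f(sh),'hole',[f(LP+np.r_[o*U+l*V,0]) for o,l in((11,7),(11,-7),(-11,-7),(-11,7),(18,13),(18,-13))])
E
```

```text
clock: 21.6
eef_pos: [596.6, 34.2, 165.9]
tool_rot: [-1.567, 0.93, -3.065]
force: [0.0, 0.7, -0.9]
width: 24.0
sgn 1 rotvec [-0.001  0.002 -0.005] deg 0.3
sgn -1 rotvec [ 3.14e+00 -7.00e-03 -3.00e-03] deg 179.9
shift tool now [ 2.8  3.4 -0. ] world [ 1.1  0.1 -4.2] shift in target(+): [ 2.8  3.4 -0. ]
clock 21.60 q [-0.29  1.05  0.47  1.11 -0.3   1.7  -1.34] F [ 0.   0.7 -0.9] w 24.0 eef [596.6  34.2 165.9]
tip-loop o,l -0.6598978321605786 -0.2179207062008993 z 88.2420836757658 sh -0.9502244053906627 -0.08442041619326071
wrist tip [327.8823882  176.55724163] loop hole wrist zoom [array([109., 172.]), array([189., 172.]), array([185., 261.]), array([113., 261.])]
side tip [167. 392.] sh [173. 232.] hole [array([198., 411.]), array([211., 440.]), array([137., 451.]), array([124., 421.]), array([216., 395.]), array([241., 449.])]
```

View pics/w22c.png

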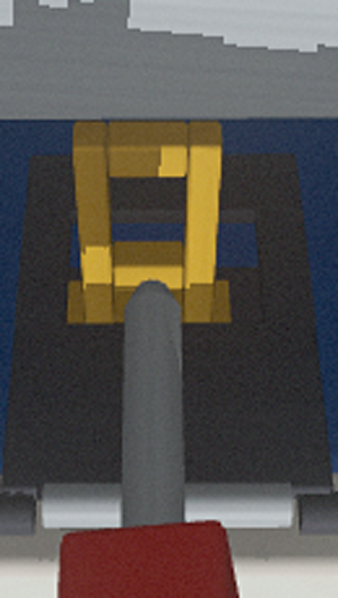

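View pics/s22.png

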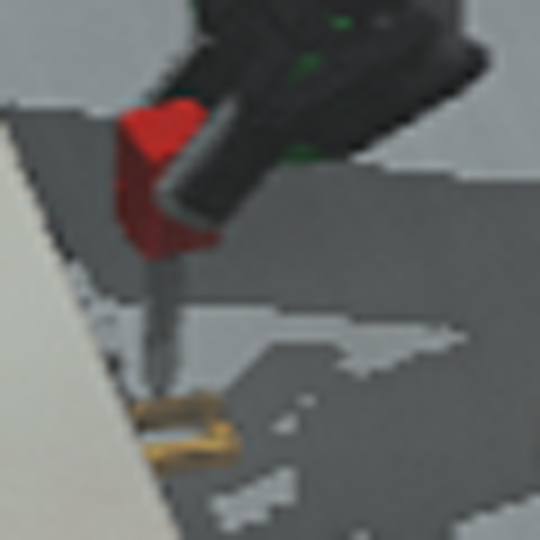

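Seen from outside, the hole's top edges (zoom rows 178 and 265) put its centre about 1 mm towards the chest from my estimate, and the pin is already −0.7 mm there. Lateral error is about 0.2 mm. Lowering in stages, watching the force.

```bash
python3 -m handwheel '-1 8 6 0 0 0 0;-1 8 6 0 0 0 0;-1 0 0 0 0 0 0'; cat > chk.py <<'E'
from tr import *
def chk():
    s=ctrl.read_state();r=Rt();sh=s['eef_pos']+r.apply(SH);tm=sh+r.apply(56*np.array([.7985,.602,0]));d=tm[:2]-LP[:2];e=sh[:2]-LP[:2]
    print('tip o,l %.1f %.1f z %.1f | sh o,l %.1f %.1f z %.1f'%(d@U,d@V,tm[2],e@U,e@V,sh[2]),'F',s['force'].round(1),'t',s['clock'],'w',s['width'].round(1))
    w=np.r_[-(d@U*U+d@V*V)-.8*U,0];print('tool shift to recentre',r.inv().apply(w).round(1),'down10',r.inv().apply([0,0,-10]).round(1))
chk()
E
python3 chk.py
```

```text
clock: 22.0
eef_pos: [597.0, 34.1, 144.6]
tool_rot: [-1.567, 0.931, -3.065]
force: [-0.9, 0.6, -0.1]
width: 24.4Traceback (most recent call last):
  File "chk.py", line 6, in <module>
    chk()
    ~~~^^
  File "chk.py", line 4, in chk
    print('tip o,l %.1f %.1f z %.1f | sh o,l %.1f %.1f z %.1f'%(d@U,d@V,tm[2],e@U,e@V,sh[2]),'F',s['force'].round(1),'t',s['clock'],'w',s['width'].round(1))
                                                                                                                                        ^^^^^^^^^^^^^^^^
AttributeError: 'float' object has no attribute 'round'
```

```bash
sed -i "s/,s\['width'\].round(1)/,round(s['width'],1)/" chk.py; python3 chk.py; python3 -m handwheel '-1 8 6 0 0 0 0;-1 8 6 0 0 0 0;-1 0 0 0 0 0 0'; python3 chk.py
```

```text
tip o,l -0.2 -0.3 z 67.0 | sh o,l -0.6 -0.2 z 123.0 F [-0.9  0.6 -0.1] t 22.0 w 24.4
tool shift to recentre [ 0.4 -0.5 -0.3] down10 [ 8.  6. -0.]
clock: 22.3
eef_pos: [596.8, 34.1, 122.2]
tool_rot: [-1.567, 0.93, -3.065]
force: [0.3, -0.2, -0.9]
width: 23.9
tip o,l -0.5 -0.3 z 44.6 | sh o,l -0.8 -0.2 z 100.6 F [ 0.3 -0.2 -0.9] t 22.3 w 23.9
tool shift to recentre [ 0.2 -0.3 -0.3] down10 [ 8.  6. -0.]
```

The tip went through the hole with no force. Continuing down to the shoulder.

```bash
python3 -m handwheel '-1 7 5 0 0 0 0;-1 6 4 0 0 0 0;-1 0 0 0 0 0 0'; python3 chk.py
```

```text
clock: 22.6
eef_pos: [596.2, 34.0, 104.8]
tool_rot: [-1.567, 0.93, -3.065]
force: [-0.0, 0.7, -0.2]
width: 23.8
tip o,l -1.1 -0.4 z 27.2 | sh o,l -1.4 -0.3 z 83.2 F [-0.   0.7 -0.2] t 22.6 w 23.8
tool shift to recentre [-0.2  0.3 -0.4] down10 [ 8.  6. -0.]
```

```bash
python3 -m handwheel '-1 4 3.5 0 0 0 0;-1 0 0 0 0 0 0'; python3 chk.py;  python3 -m handwheel '-1 2 2 0 0 0 0'; python3 chk.py; python3 - <<'E'
from h import *
im=get_image('side');cv2.imwrite('pics/s23.png',cv2.resize(im[190:250,350:410],None,fx=9,fy=9,interpolation=cv2.INTER_CUBIC))
im=get_image('wrist');cv2.imwrite('pics/w23.png',im)
E
```

```text
clock: 22.8
eef_pos: [596.6, 34.0, 99.1]
tool_rot: [-1.567, 0.93, -3.065]
force: [0.6, -0.4, 0.1]
width: 24.4
tip o,l -0.7 -0.5 z 21.4 | sh o,l -1.0 -0.3 z 77.4 F [ 0.6 -0.4  0.1] t 22.8 w 24.4
tool shift to recentre [ 0.1 -0.1 -0.5] down10 [ 8.  6. -0.]
clock: 22.9
eef_pos: [597.4, 33.9, 96.7]
tool_rot: [-1.566, 0.931, -3.065]
force: [1.4, 0.8, 2.1]
width: 24.3
tip o,l 0.1 -0.6 z 19.0 | sh o,l -0.2 -0.4 z 75.0 F [1.4 0.8 2.1] t 22.9 w 24.3
tool shift to recentre [ 0.6 -0.8 -0.6] down10 [ 8.  6. -0.]
```

View pics/s23.png

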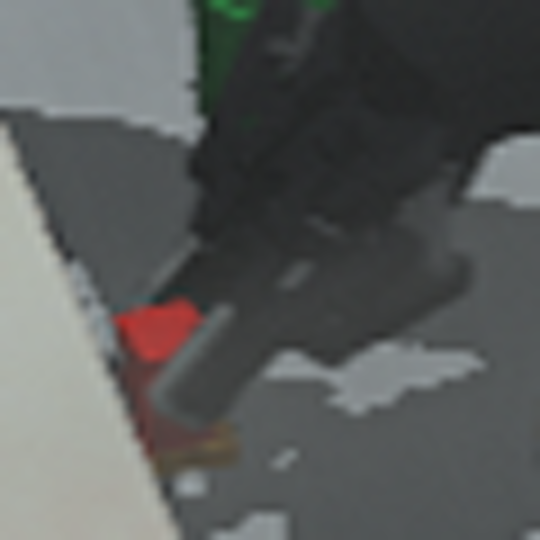

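View pics/w23.png

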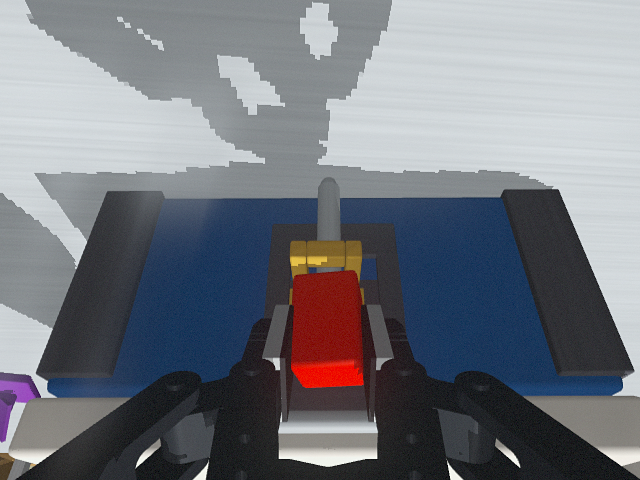

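Pin is through the loop with the shoulder about 1 mm above it and first contact felt. Letting go and backing out along the tool axis.

```bash
python3 -m handwheel '-0.4 0 0 0 0 0 0;-0.3 0 0 0 0 0 0;-0.2 0 0 0 0 0 0;-0.1 0 0 0 0 0 0;0.1 0 0 0 0 0 0;0.2 0 0 0 0 0 0;0.2 0 0 0 0 0 0'; python3 - <<'E'
from h import *
im=get_image('wrist');cv2.imwrite('pics/w24.png',im)
s=ctrl.read_state();print(s['width'],s['eef_pos'],s['force'])
E
```

```text
clock: 23.7
eef_pos: [597.4, 34.0, 96.9]
tool_rot: [-1.567, 0.931, -3.065]
force: [-0.1, -0.4, 0.5]
width: 50.8
51.20459685282972 [597.43624032  33.96292381  96.86207628] [ 0.44028183 -0.14717021 -0.36084657]
```

View pics/w24.png

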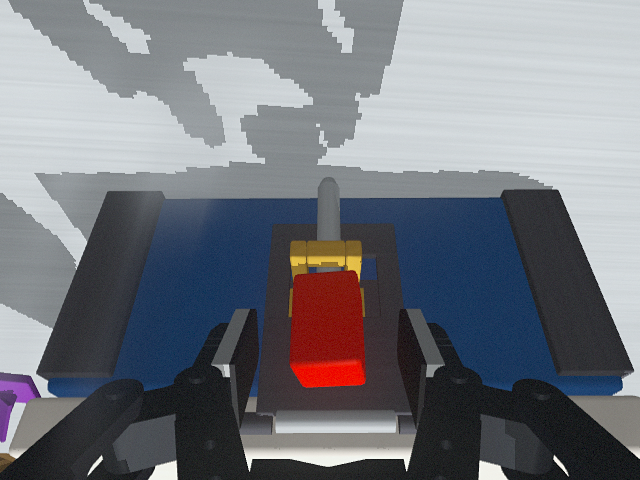

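```bash
python3 -m handwheel '0.2 -25 0 0 0 0 0;0.2 -40 0 0 0 0 0;0.2 -40 0 0 0 0 0;0.2 -30 0 0 0 0 0;0.2 0 0 0 0 0 0;0.2 0 0 0 0 0 0'; python3 - <<'E'
from h import *
p=cam('wrist');im=get_image('wrist');cv2.imwrite('pics/w25.png',im)
import pickle;pickle.dump(p,open('w25.p','wb'))
im=get_image('side');cv2.imwrite('pics/s25.png',cv2.resize(im[190:250,350:410],None,fx=9,fy=9,interpolation=cv2.INTER_CUBIC))
im=get_image('scene');cv2.imwrite('pics/c25.png',im)
E
```

```text
clock: 24.35
eef_pos: [670.4, 40.9, 196.7]
tool_rot: [-1.568, 0.921, -3.063]
force: [-0.1, -0.2, -0.2]
width: 51.0
```

View pics/w25.png

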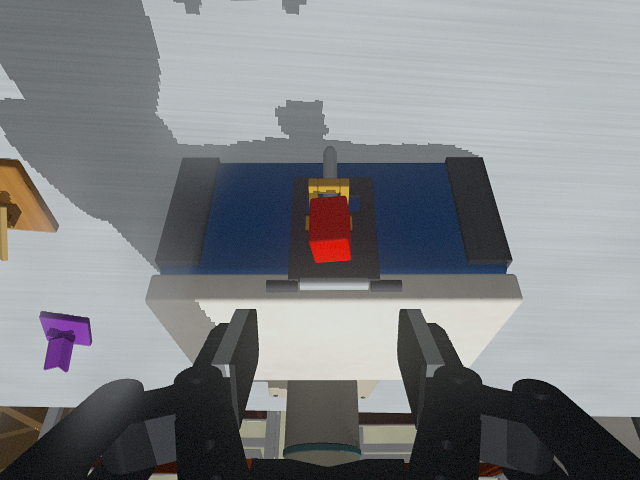

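View pics/s25.png

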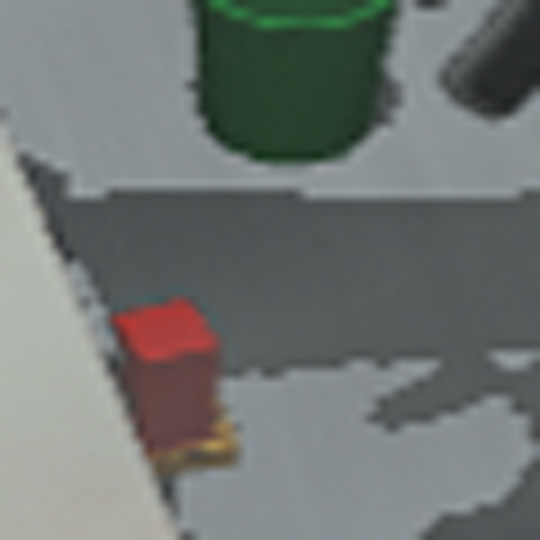

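View pics/c25.png

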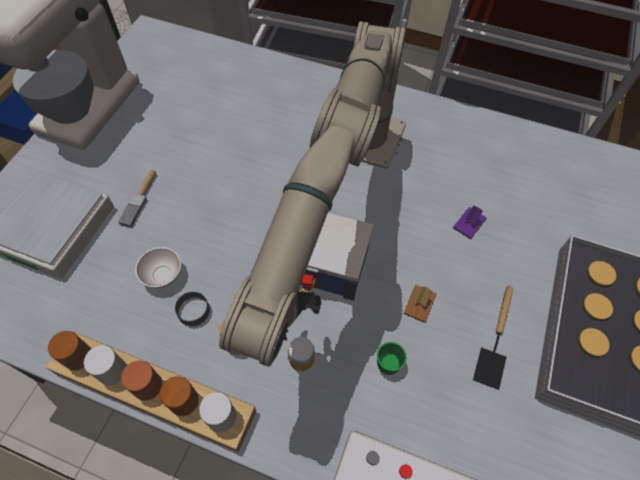

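The pin stands upright on the loop, the fingers are clear and the bystanders are where they were. A quick numerical check before handing in.

```bash
python3 - <<'E'
from tr import *
import pickle;p=pickle.load(open('w25.p','rb'))
im=cv2.imread('pics/w25.png');cv2.imwrite('pics/w25c.png',cv2.resize(im[140:290,270:400],None,fx=4,fy=4,interpolation=cv2.INTER_CUBIC))
f=lambda o,l,z:((proj(p,cw(o,l,z))-[270,140])*4).round(0)
print('tip',f(112,3.8,18),'hasp low edge th0',f(87,30,27),f(87,-30,27),'th.1',f(96,30,27.5),f(96,-30,27.5),'shoulder front edge',f(124,15.8,74),f(124,-8.2,74),'top front',f(124,15.8,110),f(124,-8.2,110))
E
```

```text
tip [235.  21.] hasp low edge th0 [ 99. 151.] [410. 152.] th.1 [ 96. 120.] [414. 120.] shoulder front edge [162. 207.] [312. 207.] top front [157. 391.] [319. 391.]
```

View pics/w25c.png

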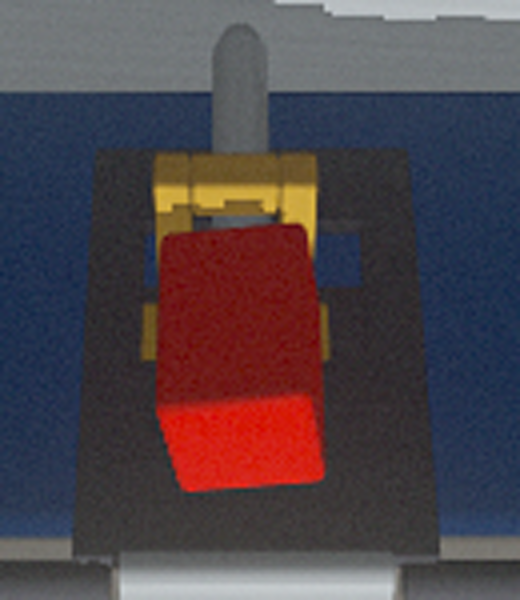

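Hasp edge at zoom row 150 matches angle 0 (151 expected), and the tip is within about 2 mm of prediction. The shoulder sits on the loop, about 3 mm towards the chest within the hole's play. Handing in.

```bash
python3 - <<'E'
from cell import ctrl
s=ctrl.read_state();print(s['clock'],s['force'].round(1),s['width']);print(ctrl.finish_job())
E
```

```text
24.5 [-0.  -0.2  0.5] 51.23852672790976
the job is handed in; nothing more can be done
None
```

The chest is locked and the job was handed in at 24.5 s; the robot gives no verdict. I swung the hasp shut and laid the pin in the wooden rest, then let go. I took it again with the tool nearly straight down, tipped it upright, lowered it through the loop and let go.

**Last checks:**
- **Hasp:** its lower edge matches the position for angle 0 in the final wrist picture.
- **Pin:** it stands upright with the grip on the loop and the tip within about 2 mm of where it should be. It sits about 3 mm toward the chest in the hole, against a limit of 12 mm. The picture alone would allow the shoulder to be up to about 3 mm above the loop (limit 6 mm).
- **Loop:** it is bolted about 3.8 mm to world +y of its nominal place, and the pin was lined up on that.
- **Clearances:** the fingers are clear, and no bystander looks moved in the overview picture.

**What disagreed or went wrong:**
- **Rest position:** the pin measured about 8 mm from its nominal place in the rest (limit 12 mm). It was sitting in the channel as I could see it, but one of my single-view fits gave 12–13 mm, so the margin at that step is not large.
- **Rest contact:** on the first try at the rest, something in the grip pressed on it with about 67 N for a moment, most likely a fingertip on the channel lip. I backed off and set the pin down from further up the slope. The 40 N limit covers the arm and the gripper's body; whether the fingers count toward it is not clear.

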